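Load two whetstones into the spring-jawed stone holder

ROBOT

A 6-joint arm with a two-finger parallel gripper is mounted at the origin on a cart in front of the work surface, level with it; the furniture and walls round the work are solid. World frame = base frame: x ahead of the robot, y to its left, z up, the work surface at z = 0. Lengths are in mm, angles in degrees, forces in N, time in s.
With the tool pointing down it reaches from about 300 to 850 mm from the base axis. Payload 4.2 kg.
Tool frame: the origin (TCP) lies midway between the tips of the shut fingers; the grasp point (between the pads) lies 19 mm behind it; z points along the fingers, x is the direction in which the jaws open and shut, and the axes are right-handed (so a half turn about z gives the same grasp; the last joint's range is limited). The gripper opens to 91 mm and grips with 3 to 60 N. Pads are 32 mm wide; open, the fingers measure 118 mm over their backs; the gripper's body (76 mm by 178 mm) begins 60 mm behind the grasp point.
Start: joints at [65.432, 18.312, 89.639, -0, 72.044, -1.146], TCP at [228.571, 527.635, 213.976] pointing down, gripper open.
Joint ranges: [-177.97, 177.97], [-48.28, 115.42], [12.27, 149.76], [-77.06, 257.06], [2.81, 150.46], [-146.56, 146.56]. Speed limits (degrees/s): [147.25, 147.25, 180, 180, 180, 180].

INTERFACE

Orientations are given as [roll, pitch, yaw] about the fixed x, y, z axes, in that order (R = Rz(yaw) Ry(pitch) Rx(roll)).
In Python, from workcell import env gives the robot as it stands. The module is installed in compiled form; this text tells all that it offers.
- The arm moves only by the tool drive_tool, never from a script. Its argument "series" is a list of rows, each a list of 3 entries, a list of its own where there are three numbers: the closure, from 0 (fully open) to 1 (shut), then the shift along the tool's x, y, z in mm, then the turn, a rotation vector about the tool's x, y, z in rad. In form: [[gripper, [dx, dy, dz], [rx, ry, rz]], ...]. A call has exactly 5 rows; each row is the pose to reach, as a shift and turn from the pose commanded when the call began, along the tool's axes at that moment; what a row does not reach only later rows make up. A row lasts 1/10 s, in which the tool goes at most 50 mm and 8.59 degrees, less where a joint would pass 70% of its speed; a pose out of reach is approached as far as the arm can. A call with a gripper value outside its range is refused whole. The fingers move at their own pace and stop on an object; "squeeze" is the grip in N (left out, the last holds). Time passes only in rows, so rows that repeat a pose let the fingers close, or fill a call up. It gives the time, the measured TCP pose, the force and the opening at its end, in the units of the state.
- env.state(): the state, without advancing time (a new reading comes with each control period).
- env.grab_frame(name): name is "scene" or "top"; returns a dict with "image" (420x560x3 uint8, red, green, blue), "K" (3x3 intrinsics, pixels), "origin" and "orientation" of the camera in the world. Camera axes: x right, y down, z forward; pixel columns grow to the right and rows downward; lengths in mm; the calibration is good to about 2 mm. A picture is of the moment at which its call begins. There is no depth.
- env.job_done(): hands the job in, once; it reports no verdict.
The state is a dict: "time_s": time; "qpos": joint angles; "qvel": joint speeds; "effort": joint torques, N m; "ee_pos": TCP position; "ee_rot": TCP orientation; "force": force on the tool from outside, world axes, zero at the start; "torque": the same for the moment, N m; "gripper_width": finger opening in mm.
Only numpy, scipy, OpenCV 4.12 (cv2) and the standard library are available. Lean on these libraries where they do the work, as an engineer would, in place of code of your own. Each camera call takes 0.05 s, during which the arm holds its last target.

TASK

Load the spring-jawed stone holder for sharpening: draw its jaw back by the ball handle as far as it will go, tip the handle over into the notch in the side of its guide so that the jaw stays open by itself, and lay both white whetstones from the pile flat, side by side across the bed between the end stop and the jaw. Then lift the handle upright out of the notch and ease the jaw in by hand, without letting it snap, until it clamps both stones against the end stop, and let go. Leave the green cup and the dark wallet where they are.

Things in the scene. Friction and masses are not known exactly. Their poses are not given: they have to be found in the camera images.
- holder: stone holder: grey base plate fixed to the bench, 150 mm long (x), from y = -60 to +84 mm, top 10 mm above the bench. Origin: on the bed's middle line, half-way along, at bench height. x axis: from the steel end stop towards the jaw; the jaw is drawn back along +x. y: across, towards the handle's side. z up. The aluminium guide, a channel along the +y edge (y = 58 to 82 mm), is 38 mm high
- end_stop (a point): middle of the lower edge of the end stop's clamping face, on the bed, axes as the holder's (x = -60 mm of the holder). The end stop is a fixed steel bar on its -x side, top 19.5 mm above the bench. The bed (10 mm above the bench) takes the stones with their length across (along y), between two low rails: inner faces at y = -55 and +55 mm, tops 17 mm above the bench
- bed (a point): point on the bed, on the middle line, 26 mm in +x from the end stop's face, 10 mm above the bench: where the two stones meet when clamped; axes as the holder's
- jaw_face (a point): middle of the lower edge of the jaw's clamping face, 10 mm above the bench, axes as the holder's; moves with the jaw. The jaw is a steel bar across the bed, 105 mm wide, 12 mm thick, top 19.5 mm above the bench (23.5 mm beyond y = +40 mm). At rest its face is 44 mm from the end stop; locked open, 93 to 110 mm
- jaw (a joint): how far the jaw is drawn back (m). 0: at rest, empty; 0.008: clamped on two stones. A spring pulls it to 0 with 5 N at 0 and 80 N/m more. The end of the guide's slot stops it, as a hard stop to be felt, between 0.054 and 0.066: the guide is screwed on at a different place each time. There the stem faces the notch; locked in it, the jaw rests up to 5 mm less far back
- handle (a joint): how far the ball handle is tipped (rad) about its pivot, an axis along x at y = +70 mm of the holder, 25 mm above the bench. 0: upright. It tips only to the +y side, to 0.8 (fully down in the notch). The guide's slot is L-shaped: along its top, then at the +x end a notch 15 mm wide across the top and down the +y side. So it tips only at the stop; in the notch spring and weight hold it
- handle_ball (a point): centre of the handle's black ball, 26 mm across, on a 10 mm steel stem, 52 mm from the pivot. Upright: 77 mm above the bench, at x = -10 mm, y = +70 mm of the holder with jaw at 0; it travels along +x with the jaw. Fully tipped: y = +107 mm of the holder, 61 mm above the bench. Light friction in the pivot
- stone_1_mid (a point): centre (half-way up) of a white whetstone, 102 mm long (its own y axis), 26 mm wide (x), 21 mm high (z), about 0.12 kg. It lies flat on the bench beside the end stop, under the other stone
- stone_2_mid (a point): centre (half-way up) of the other white whetstone, of the same size and weight, same axes, lying flat on top of the first and roughly in line with it
- green_cup: small green cup, 52 mm across, 31 mm high, behind the holder; origin under its middle; to be left alone
- coin_wallet: closed dark leather wallet, 62 x 88 x 21 mm, behind the holder on the left; origin under its middle; to be left alone

How it is judged (in metres and radians):
On the way, in this order (a step that is already met when the one before it is completed fails the run):
1. the jaw is locked open: drawn back, its handle down in the notch, and nothing holds it (value of joint jaw above 0.045 m and value of joint handle above 0.35 rad and contact force between the fingers and holder below 0.2 N), for 0.2 s.
2. both stones lie flat on the bed between the rails, let go, with the jaw still locked open (value of joint jaw above 0.045 m and value of joint handle above 0.35 rad and z of stone_1_mid in the frame of bed between 0.0085 and 0.0135 m and z of stone_2_mid in the frame of bed between 0.0085 and 0.0135 m and horizontal distance between each of stone_1_mid, stone_2_mid and bed below 0.08 m and contact force between the fingers and anything else below 0.2 N and angle between the y axis of each of stone_1_mid, stone_2_mid and the y axis of holder, either way round below 0.3 rad), for 0.2 s.
At the end, for the whole second after the job is handed in: both stones lie flat on the bed (centre within 2 mm of resting height), square across it (within 0.05 rad) and side by side (centres within 17 mm of the bed point), clamped by the jaw at rest (jaw 5.5 to 10.5 mm), the handle upright (under 0.3 rad), nothing held (value of joint jaw between 0.0055 and 0.0105 m and value of joint handle below 0.3 rad and z of stone_1_mid in the frame of bed between 0.0085 and 0.0125 m and z of stone_2_mid in the frame of bed between 0.0085 and 0.0125 m and horizontal distance between each of stone_1_mid, stone_2_mid and bed below 0.017 m and angle between the y axis of each of stone_1_mid, stone_2_mid and the y axis of holder, either way round below 0.05 rad and velocity of joint jaw between -0.01 and 0.01 m/s and contact force between the fingers and anything else below 0.2 N); the robot touches nothing.
It fails at once if the jaw snaps shut (faster than 0.3 m/s) (velocity of joint jaw below -0.3 m/s and value of joint jaw below 0.045 m).
It fails at once if the green cup or the dark wallet is shifted by more than 20 mm (distance of any of green_cup, coin_wallet from where it was at the start of the episode above 0.02 m).
It also fails if it takes over 72 s, if anything falls off the work surface, if the arm or the gripper's body presses on something with over 40 N, if the wrist force passes 120 N, or if a joint passes its speed limit or range.

## Working session

There is one attempt and no reset: what is moved stays moved. The work goes in short steps, Python scripts to look and compute and a tool call to move; the robot and the scene stay as the last step left them, time stands still between calls to the robot, and variables do not carry over. Pictures are saved under pics/ and viewed, and the job is handed in when it is done.

Besides the shell and the picture viewer there is one more tool, called after ">>>" as name(argument=value, ...), one argument or row to a line, values as JSON. drive_tool: Moves the arm, as the interface text tells. Its arguments: {"type":"object","properties":{"series":{"type":"array","items":{"type":"array"}},"squeeze":{"type":"number"}},"required":["series"]}

```bash
mkdir -p pics
python3 - <<'E'
from workcell import env
import cv2
s=env.state();print(s)
for n in("scene","top"):
    f=env.grab_frame(n);cv2.imwrite(f"pics/{n}0.png",f["image"][:,:,::-1]);print(n,f["K"],f["origin"],f["orientation"])
E
```

```text
{'time_s': 0.0, 'qpos': array([ 6.54316070e+01,  1.83540852e+01,  8.97079833e+01,  2.23054205e-03,
        7.20433394e+01, -1.14521687e+00]), 'qvel': array([-0.05878564, -0.0713546 ,  0.02112203,  0.02545781, -0.04037742,
       -0.0566365 ]), 'effort': array([-5.04499003e-04, -4.12461448e+01, -2.31975245e+01,  7.26769120e-02,
        4.57814906e-02, -1.61901494e-04]), 'ee_pos': array([228.34135632, 527.15736494, 213.08509641]), 'ee_rot': array([-1.79995773e+02,  1.05344392e-01,  6.65761382e+01]), 'force': array([ 0.79568534, -0.23497165,  0.79474058]), 'torque': array([ 0.00710519, -0.02749341,  0.00727569]), 'gripper_width': 91.31881039056182}
scene [[441.44813523   0.         283.64254054]
 [  0.         441.44813523 217.04020748]
 [  0.           0.           1.        ]] [202.81651412 281.804167   739.03390893] [-1.39546856e+02 -7.89948784e-02 -1.45205188e+02]
top [[422.24349895   0.         280.21253737]
 [  0.         422.24349895 212.71337365]
 [  0.           0.           1.        ]] [ 497.05795091 -162.52063491  939.70517713] [-178.17670401   -0.46704532  -89.48669019]
```

View pics/scene0.png

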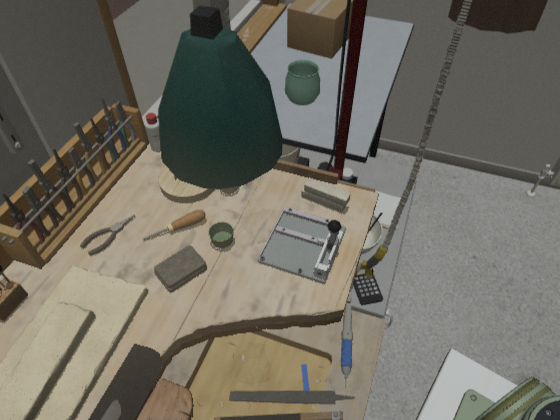

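View pics/top0.png

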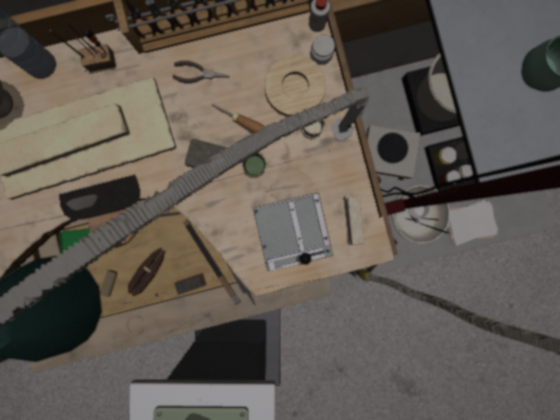

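Run:
```python
import cv2
a=cv2.imread("pics/top0.png")[170:290,230:390];cv2.imwrite("pics/t1.png",cv2.resize(a,None,fx=5,fy=5,interpolation=cv2.INTER_CUBIC))
a=cv2.imread("pics/scene0.png")[170:290,230:390];cv2.imwrite("pics/s1.png",cv2.resize(a,None,fx=5,fy=5,interpolation=cv2.INTER_CUBIC))
```

```text
(no output)
```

View pics/t1.png

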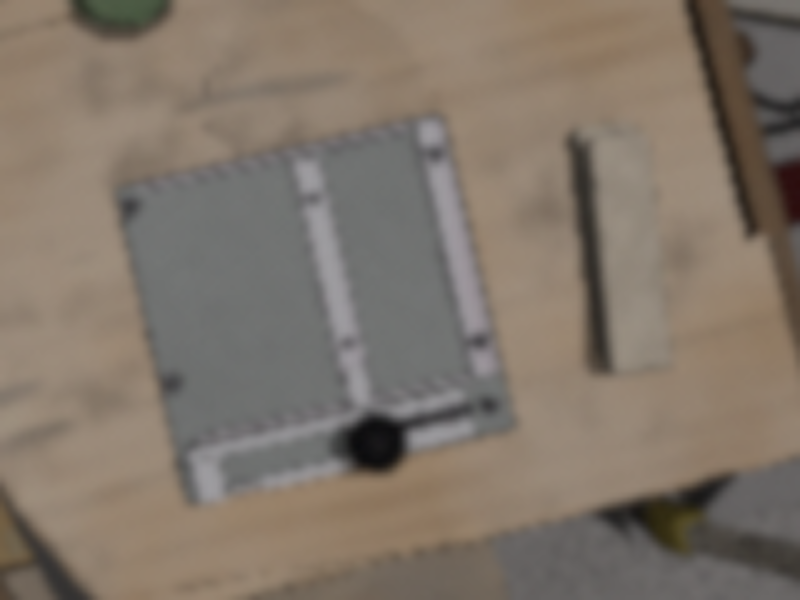

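View pics/s1.png

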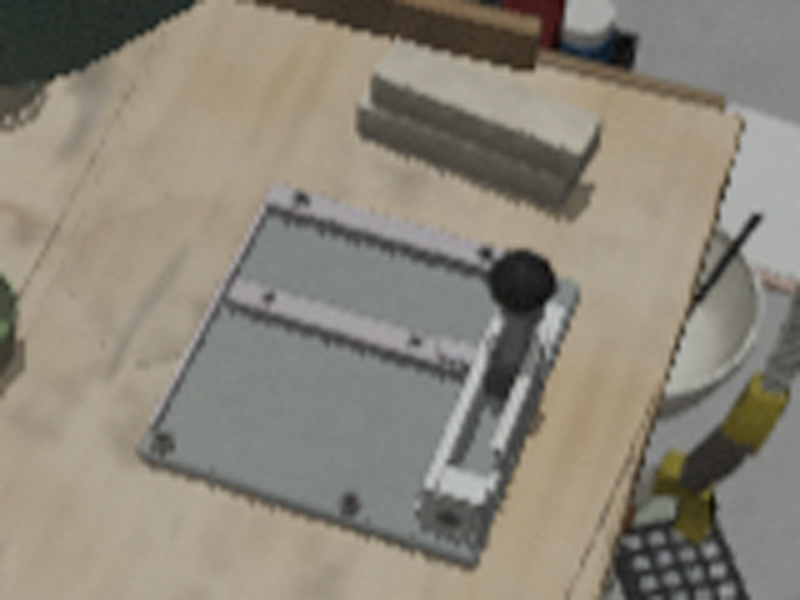

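```bash
cat > h.py <<'E'
import numpy as np
from scipy.spatial.transform import Rotation as R
C={"scene":(np.array([[441.44813523,0,283.64254054],[0,441.44813523,217.04020748],[0,0,1]]),np.array([202.81651412,281.804167,739.03390893]),[-139.546856,-.0789948784,-145.205188]),
"top":(np.array([[422.24349895,0,280.21253737],[0,422.24349895,212.71337365],[0,0,1]]),np.array([497.05795091,-162.52063491,939.70517713]),[-178.17670401,-.46704532,-89.48669019])}
def ray(n,u,v):
    K,o,r=C[n];d=R.from_euler("xyz",r,degrees=True).as_matrix()@np.linalg.inv(K)@[u,v,1];return o,d/np.linalg.norm(d)
def plane(n,u,v,z):
    o,d=ray(n,u,v);return o+d*(z-o[2])/d[2]
def tri(pt,ps):
    (a,d),(b,e)=ray("top",*pt),ray("scene",*ps)
    s=np.linalg.lstsq(np.array([d,-e]).T,b-a,rcond=None)[0];p,q=a+d*s[0],b+e*s[1];return (p+q)/2,np.linalg.norm(p-q)
def proj(n,p):
    K,o,r=C[n];c=K@(R.from_euler("xyz",r,degrees=True).as_matrix().T@(np.array(p)-o));return c[:2]/c[2]
E
python3 - <<'E'
from h import *
T=lambda u,v:(230+u/5-.4,170+v/5-.4)
np.set_printoptions(precision=1,suppress=True)
print("ball",tri(T(377,443),T(522,281)))
cor=[((513,425),(578,290),(-75,84)),((190,503),(475,565),(75,84)),((118,187),(142,455),(75,-60))]
for n,i in(("top",0),("scene",1)):
    W=np.array([plane(n,*T(*c[i]),10) for c in cor])[:,:2];H=np.array([c[2] for c in cor],float)
    Wc,Hc=W-W.mean(0),H-H.mean(0)
    z=((Wc[:,0]+1j*Wc[:,1])*np.conj(Hc[:,0]+1j*Hc[:,1])).sum();th=np.angle(z);print(n,W.tolist())
    r=np.array([[np.cos(th),-np.sin(th)],[np.sin(th),np.cos(th)]]);t=W.mean(0)-r@H.mean(0);print("yaw",np.degrees(th),"origin",t,"res",W-(H@r.T+t), "ball pred",r@[-10,70]+t)
# stones: upper stone top face z=42
for p in((583,132),(640,130),(668,368),(612,372)):print("top",plane("top",*T(*p),42))
for p in((392,45),(600,125),(578,160),(372,78)):print("sc",plane("scene",*T(*p),42))
for p in((358,105),(358,130),(565,205)):print("sc low",plane("scene",*T(*p),21),plane("scene",*T(*p),0))
E
```

```text
ball (array([ 432. , -220.9,   75.4]), np.float64(0.3240981389983104))
top [[435.6533924628975, -284.94091135743065], [400.3408347713467, -143.3051102461906], [538.7640022713039, -110.21806369619156]]
yaw 103.50798497228931 origin [ 499.1 -195.4] res [[ 0.7  3. ]
 [ 0.4 -1.2]
 [-1.2 -1.8]] ball pred [ 433.4 -221.5]
scene [[432.4101250210863, -279.8604879530029], [397.2427603843789, -138.0390109424472], [533.4432070898997, -105.81023746092637]]
yaw 103.66446536596484 origin [ 495.3 -190.4] res [[ 1.1  3.2]
 [ 1.3 -0.7]
 [-2.4 -2.5]] ball pred [ 429.6 -216.6]
top [ 562.7 -310.    42. ]
top [ 563.7 -334.3   42. ]
top [ 462.5 -346.6   42. ]
top [ 460.6 -322.7   42. ]
sc [ 561. -331.   42.]
sc [ 460.3 -341.2   42. ]
sc [ 457.9 -317.7   42. ]
sc [ 557.  -308.5   42. ]
sc low [ 563.6 -308.4   21. ] [ 574.1 -325.7    0. ]
sc low [ 555.1 -295.5   21. ] [ 565.4 -312.4    0. ]
sc low [ 457.1 -309.5   21. ] [ 464.5 -326.8   -0. ]
```

Run:
```python
from h import *
np.set_printoptions(precision=0,suppress=True)
print(tri((5,340),(205,22)),tri((40,305),(222,160)),tri((45,310),(220,100)))
for z in (0,300,500,700):
  print(z,[plane("top",*p,z) for p in((0,300),(100,245),(230,165),(350,100))],[plane("scene",*p,z) for p in((205,20),(222,170),(282,150),(165,150))])
```

```text
(array([410.,  63., 594.]), np.float64(18.005797494648576)) (array([408.,  85., 487.]), np.float64(8.67977110874389)) (array([416.,  61., 529.]), np.float64(4.020772774992844))
0 [array([329., 445.,   0.]), array([452., 228.,   0.]), array([633., -57.,   0.]), array([ 782., -325.,    0.])] [array([1315., -832.,   -0.]), array([ 769., -274.,    0.]), array([ 692., -417.,    0.]), array([ 934., -248.,    0.])]
300 [array([383., 251., 300.]), array([466., 104., 300.]), array([589., -91., 300.]), array([ 691., -273.,  300.])] [array([ 864., -380.,  300.]), array([539., -48., 300.]), array([ 493., -133.,  300.]), array([637., -33., 300.])]
500 [array([419., 122., 500.]), array([476.,  20., 500.]), array([ 560., -113.,  500.]), array([ 630., -238.,  500.])] [array([563., -78., 500.]), array([386., 102., 500.]), array([361.,  56., 500.]), array([439., 111., 500.])]
700 [array([454.,  -8., 700.]), array([486., -63., 700.]), array([ 532., -136.,  700.]), array([ 570., -204.,  700.])] [array([262., 223., 700.]), array([233., 252., 700.]), array([229., 245., 700.]), array([241., 254., 700.])]
```

```bash
cat > mv.py <<'E'
# usage: mv.py x y z yaw [from x y z yaw] -> delta in tool axes
import sys,numpy as np
from scipy.spatial.transform import Rotation as R
a=list(map(float,sys.argv[1:]))
def d(p0,y0,p1,y1):
    y=np.radians(y0);v=np.array(p1)-p0
    tx=np.array([np.cos(y),np.sin(y),0]);ty=np.array([np.sin(y),-np.cos(y),0])
    dy=(y1-y0+180)%360-180 
    print("shift",np.round([v@tx,v@ty,-v[2]],1),"rz",round(-np.radians(dy),4))
P=np.array(a).reshape(-1,4)
if len(P)==1:
    from workcell import env
    s=env.state();p=s["ee_pos"];print(s["time_s"],p.round(1),s["ee_rot"].round(2),s["force"].round(1),round(s["gripper_width"],1))
    P=np.vstack([[*p,s["ee_rot"][2]],P])
for i in range(len(P)-1): d(P[i,:3],P[i,3],P[i+1,:3],P[i+1,3])
E
python3 mv.py 228.6 527.6 214 66.6  285 310 140 28  310 100 140 -12  375 -100 140 -50  431 -219 125 -76.4
```

```text
shift [-177.3  138.2   74. ] rz 0.6737
shift [-76.5 197.2  -0. ] rz 0.6981
shift [105.2 182.1  -0. ] rz 0.6632
shift [127.2  33.6  15. ] rz 0.4608
```

>>> drive_tool(
  series=[
    [0, [-36, 28, 15], [0, 0, 0.135]],
    [0, [-72, 56, 30], [0, 0, 0.27]],
    [0, [-107, 83, 45], [0, 0, 0.405]],
    [0, [-142, 111, 60], [0, 0, 0.54]],
    [0, [-177, 138, 74], [0, 0, 0.674]],
  ],
)

```text
time_s: 0.6
ee_pos: [284.7, 308.4, 139.1]
ee_rot: [180.0, 0.0, 27.7]
force: [1.3, -1.1, -0.4]
gripper_width: 91.0
```

```bash
cat > pic.py <<'E'
import sys,cv2
from workcell import env
n,name=sys.argv[1:3];im=env.grab_frame(n)["image"][:,:,::-1]
if len(sys.argv)>3:
    x,y,w,h,f=map(int,sys.argv[3:]);im=cv2.resize(im[y:y+h,x:x+w],None,fx=f,fy=f,interpolation=cv2.INTER_CUBIC)
cv2.imwrite(f"pics/{name}.png",im)
E
python3 pic.py top t2
```

```text
(no output)
```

View pics/t2.png

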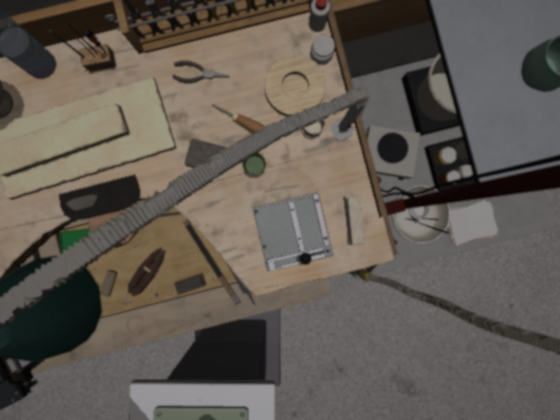

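>>> drive_tool(
  series=[
    [0, [-15, 39, 6], [0, 0, 0.14]],
    [0, [-31, 79, 12], [0, 0, 0.28]],
    [0, [-46, 118, 18], [0, 0, 0.42]],
    [0, [-61, 158, 24], [0, 0, 0.56]],
    [0, [-76, 197, 30], [0, 0, 0.698]],
  ],
)

```text
time_s: 1.15
ee_pos: [309.9, 99.3, 109.8]
ee_rot: [-180.0, -0.0, -12.3]
force: [0.6, -0.4, 0.2]
gripper_width: 90.9
```

```bash
python3 pic.py scene s2; python3 mv.py 375 -100 110 -50
```

```text
1.2 [309.   94.2 108.8] [ 1.7973e+02  8.0000e-02 -1.2780e+01] [-1.5 -0.3 -0.8] 91.2
shift [107.3 174.8  -1.2] rz 0.6496
```

View pics/s2.png

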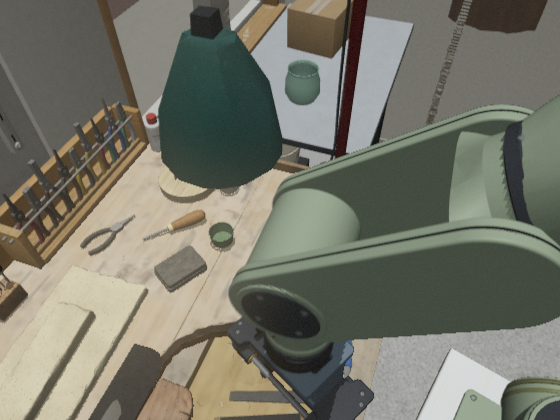

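>>> drive_tool(
  series=[
    [0, [21, 36, 0], [0, 0, 0.133]],
    [0, [42, 73, 0], [0, 0, 0.265]],
    [0, [63, 109, 0], [0, 0, 0.4]],
    [0, [84, 146, 0], [0, 0, 0.53]],
    [0, [105, 182, -5], [0, 0, 0.663]],
  ],
)

```text
time_s: 1.7
ee_pos: [374.6, -100.7, 114.6]
ee_rot: [180.0, 0.1, -50.3]
force: [1.4, -0.3, 0.4]
gripper_width: 91.3
```

```bash
python3 mv.py 375 -100 115 -50 431.5 -220 120 -76.4
```

```text
shift [128.2  33.9  -5. ] rz 0.4608
```

>>> drive_tool(
  series=[
    [0, [32, 8, -5], [0, 0, 0.115]],
    [0, [64, 17, -5], [0, 0, 0.23]],
    [0, [96, 25, -5], [0, 0, 0.345]],
    [0.2, [128, 34, -5], [0, 0, 0.457]],
    [0.3, [128, 34, -5], [0, 0, 0.457]],
  ],
)

```text
time_s: 2.2
ee_pos: [433.3, -222.3, 119.8]
ee_rot: [-179.9, -0.1, -76.4]
force: [-0.7, 1.0, 0.1]
gripper_width: 77.8
```

```bash
python3 pic.py top t3 200 140 200 150 4;python3 pic.py scene s3; python3 mv.py 431.5 -220 58 -76.4
```

```text
2.3 [ 430.7 -219.   119.4] [ 1.7993e+02  9.0000e-02 -7.6190e+01] [-0.6  0.3 -0.7] 70.4
shift [ 1.2 -0.5 61.4] rz 0.0036
```

View pics/t3.png

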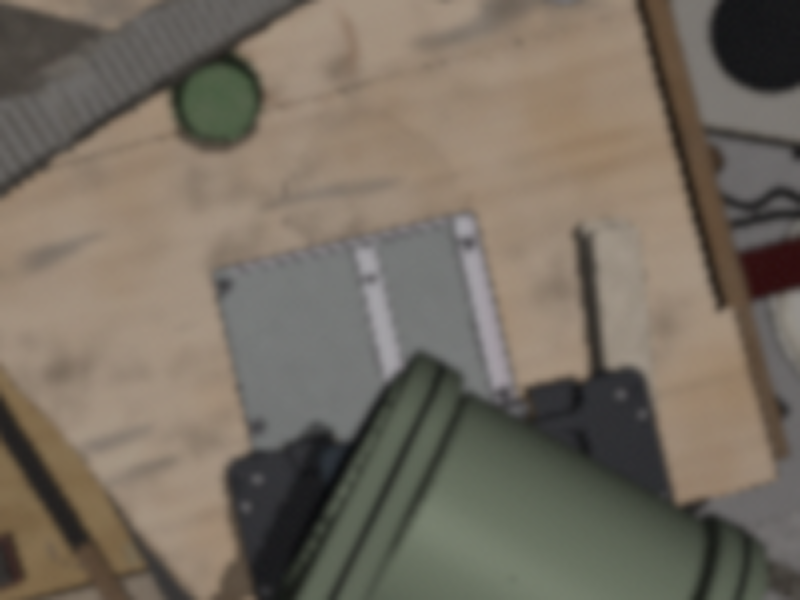

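View pics/s3.png

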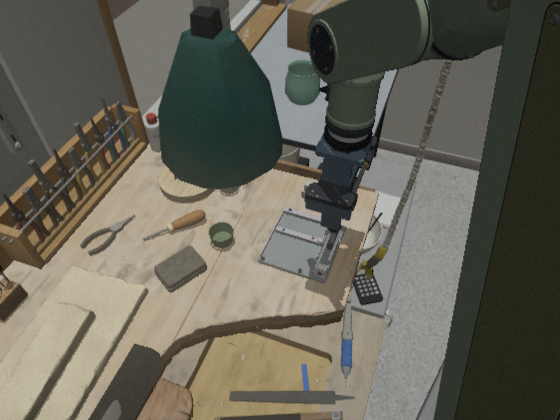

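>>> drive_tool(
  series=[
    [0.3, [1, 0, 20], [0, 0, 0]],
    [0.3, [1, 0, 40], [0, 0, 0]],
    [0.3, [1, 0, 61], [0, 0, 0]],
    [0.6, [1, 0, 61], [0, 0, 0]],
    [0.9, [1, 0, 61], [0, 0, 0]],
  ],
  squeeze=20,
)

```text
time_s: 2.8
ee_pos: [430.9, -219.1, 59.1]
ee_rot: [180.0, 0.0, -76.1]
force: [0.3, -0.3, 0.1]
gripper_width: 50.6
```

>>> drive_tool(
  series=[
    [1, [0, 0, 0], [0, 0, 0]],
    [1, [0, 0, 0], [0, 0, 0]],
    [1, [0, 0, 0], [0, 0, 0]],
    [1, [0, 0, 0], [0, 0, 0]],
    [1, [0, 0, 0], [0, 0, 0]],
  ],
)

```text
time_s: 3.3
ee_pos: [431.5, -219.8, 59.6]
ee_rot: [-180.0, 0.0, -76.2]
force: [0.3, 2.4, 6.5]
gripper_width: 24.5
```

```bash
python3 pic.py scene s4 230 140 160 150 5; python3 mv.py 431.5 -220 58 -76.4
```

```text
3.35 [ 431.5 -219.8   59.6] [-1.7995e+02  1.0000e-02 -7.6220e+01] [-0.9  2.8  5.9] 24.6
shift [ 0.2 -0.   1.6] rz 0.0031
```

View pics/s4.png

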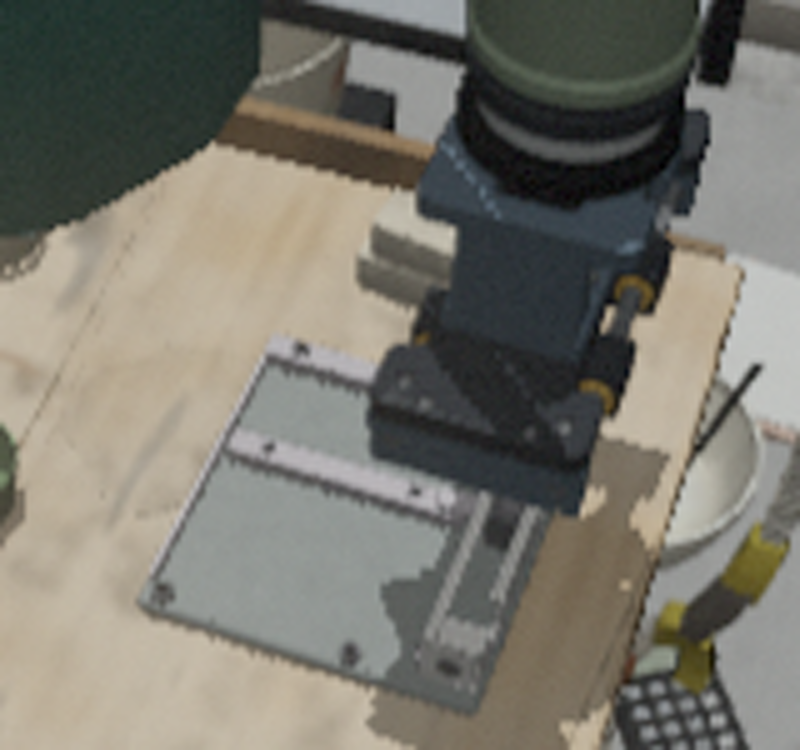

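>>> drive_tool(
  series=[
    [1, [-8, 0, 0], [0, 0, 0]],
    [1, [-16, 0, 0], [0, 0, 0]],
    [1, [-25, 0, 0], [0, 0, 0]],
    [1, [-34, 0, 0], [0, 0, 0]],
    [1, [-43, 0, 0], [0, 0, 0]],
  ],
)

```text
time_s: 3.85
ee_pos: [422.4, -181.1, 59.7]
ee_rot: [-179.9, -0.4, -76.1]
force: [-1.2, -10.4, 0.4]
gripper_width: 24.5
```

>>> drive_tool(
  series=[
    [1, [-3, 0, 0], [0, 0, 0]],
    [1, [-6, 0, 0], [0, 0, 0]],
    [1, [-8, 0, 0], [0, 0, 0]],
    [1, [-8, 0, 0], [0, 0, 0]],
    [1, [-8, 0, 0], [0, 0, 0]],
  ],
)

```text
time_s: 4.35
ee_pos: [420.5, -173.2, 59.7]
ee_rot: [-179.9, -0.3, -76.1]
force: [-0.0, -7.7, 1.9]
gripper_width: 24.6
```

>>> drive_tool(
  series=[
    [1, [-2, 0, 0], [0, 0, 0]],
    [1, [-4, 0, 0], [0, 0, 0]],
    [1, [-5, 0, 0], [0, 0, 0]],
    [1, [-5, 0, 0], [0, 0, 0]],
    [1, [-5, 0, 0], [0, 0, 0]],
  ],
)

```text
time_s: 4.85
ee_pos: [419.4, -168.7, 59.7]
ee_rot: [-179.9, -0.4, -76.1]
force: [0.4, -9.3, 0.4]
gripper_width: 24.8
```

>>> drive_tool(
  series=[
    [1, [-2, 0, 0], [0, 0, 0]],
    [1, [-3, 0, 0], [0, 0, 0]],
    [1, [-3, 0, 0], [0, 0, 0]],
    [1, [-3, 0, 0], [0, 0, 0]],
    [1, [-3, 0, 0], [0, 0, 0]],
  ],
)

```text
time_s: 5.35
ee_pos: [418.7, -165.8, 59.7]
ee_rot: [-179.9, -0.4, -76.1]
force: [-1.2, -10.3, 2.5]
gripper_width: 24.7
```

>>> drive_tool(
  series=[
    [1, [-1, 0, 0], [0, 0, 0]],
    [1, [-2, 0, 0], [0, 0, 0]],
    [1, [-3, 0, 0], [0, 0, 0]],
    [1, [-3, 0, 0], [0, 0, 0]],
    [1, [-3, 0, 0], [0, 0, 0]],
  ],
)

```text
time_s: 5.85
ee_pos: [418.0, -163.0, 59.7]
ee_rot: [-179.9, -0.4, -76.1]
force: [-1.1, -10.9, 1.3]
gripper_width: 24.8
```

>>> drive_tool(
  series=[
    [1, [-1, 0, 0], [0, 0, 0]],
    [1, [-2, 0, 0], [0, 0, 0]],
    [1, [-3, 0, 0], [0, 0, 0]],
    [1, [-3, 0, 0], [0, 0, 0]],
    [1, [-3, 0, 0], [0, 0, 0]],
  ],
)

```text
time_s: 6.35
ee_pos: [417.4, -160.2, 59.7]
ee_rot: [-179.9, -0.4, -76.1]
force: [-0.8, -10.9, 0.6]
gripper_width: 25.0
```

>>> drive_tool(
  series=[
    [1, [-1, 0, 0], [0, 0, 0]],
    [1, [-2, 0, 0], [0, 0, 0]],
    [1, [-3, 0, 0], [0, 0, 0]],
    [1, [-3, 0, 0], [0, 0, 0]],
    [1, [-3, 0, 0], [0, 0, 0]],
  ],
)

```text
time_s: 6.85
ee_pos: [417.4, -159.6, 59.8]
ee_rot: [-179.8, -0.7, -76.0]
force: [-1.8, -20.2, -2.5]
gripper_width: 24.7
```

>>> drive_tool(
  series=[
    [1, [-1, 0, 0], [0, 0, 0]],
    [1, [-2, 0, 0], [0, 0, 0]],
    [1, [-3, 0, 0], [0, 0, 0]],
    [1, [-3, 0, 0], [0, 0, 0]],
    [1, [-3, 0, 0], [0, 0, 0]],
  ],
)

```text
time_s: 7.35
ee_pos: [417.4, -159.0, 59.9]
ee_rot: [-179.8, -1.0, -75.8]
force: [-1.7, -30.6, -6.6]
gripper_width: 24.8
```

>>> drive_tool(
  series=[
    [1, [2, 0, 0], [0, 0, 0]],
    [1, [3.5, 0, 0], [0, 0, 0]],
    [1, [3.5, 5, 0], [0, 0, 0]],
    [1, [3.5, 10, 1], [0, 0, 0]],
    [1, [3.5, 10, 1], [0, 0, 0]],
  ],
)

```text
time_s: 7.85
ee_pos: [409.9, -161.8, 59.3]
ee_rot: [-179.6, -0.7, -76.1]
force: [4.7, -14.6, -2.5]
gripper_width: 24.5
```

>>> drive_tool(
  series=[
    [1, [0, 5, 1.3], [0, 0, 0]],
    [1, [0, 10, 3.1], [0, 0, 0]],
    [1, [0, 15, 5.4], [0, 0, 0]],
    [1, [0, 19, 8], [0, 0, 0]],
    [1, [0, 19, 8], [0, 0, 0]],
  ],
)

```text
time_s: 8.35
ee_pos: [391.4, -166.3, 51.7]
ee_rot: [-179.6, -0.7, -76.1]
force: [1.6, -13.5, 2.7]
gripper_width: 24.6
```

>>> drive_tool(
  series=[
    [1, [0, 4, 3.5], [0, 0, 0]],
    [1, [0, 8, 7], [0, 0, 0]],
    [1, [2, 8.5, 7.5], [0, 0, 0]],
    [1, [4, 8.5, 7.5], [0, 0, 0]],
    [1, [6, 8.5, 7.5], [0, 0, 0]],
  ],
)

```text
time_s: 8.85
ee_pos: [383.5, -172.6, 43.7]
ee_rot: [-179.7, -0.5, -76.1]
force: [2.5, -8.7, 1.7]
gripper_width: 24.6
```

>>> drive_tool(
  series=[
    [1, [1, 0, 0], [0, 0, 0]],
    [1, [2, 0, 0], [0, 0, 0]],
    [1, [3, 0, 0], [0, 0, 0]],
    [1, [3, 0, 0], [0, 0, 0]],
    [1, [3, 0, 0], [0, 0, 0]],
  ],
)

```text
time_s: 9.35
ee_pos: [383.2, -174.1, 43.2]
ee_rot: [-179.8, -0.3, -76.2]
force: [2.3, -5.9, 1.3]
gripper_width: 24.3
```

```bash
python3 pic.py scene s5 230 140 160 150 5
```

```text
(no output)
```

View pics/s5.png

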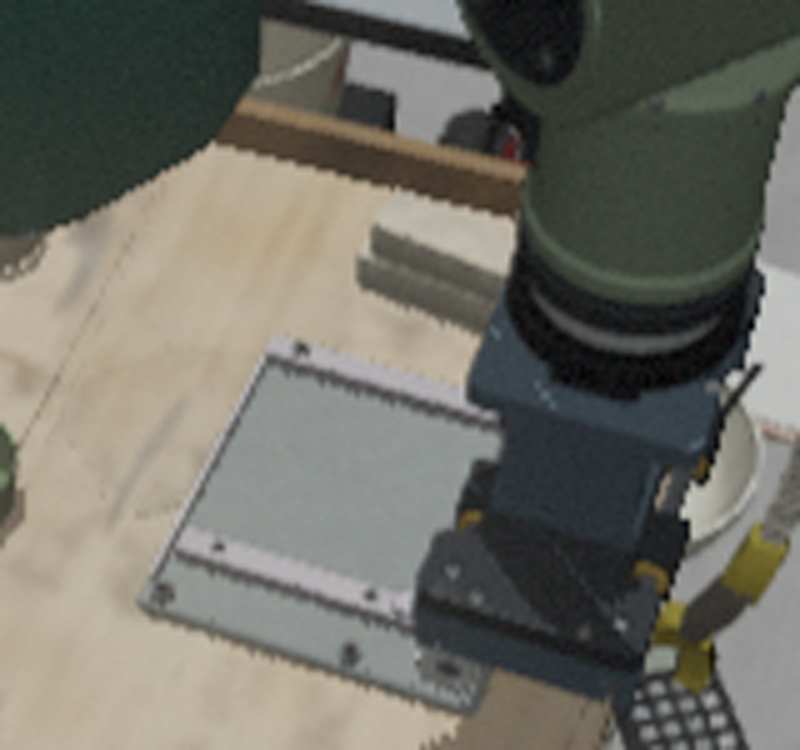

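>>> drive_tool(
  series=[
    [0.9, [1, 0, 0], [0, 0, 0]],
    [0.6, [1, 0, 0], [0, 0, 0]],
    [0.5, [1, 0, 0], [0, 0, 0]],
    [0.4, [1, 0, 0], [0, 0, 0]],
    [0.4, [1, 0, 0], [0, 0, 0]],
  ],
)

```text
time_s: 9.9
ee_pos: [380.4, -172.6, 42.1]
ee_rot: [179.9, 0.1, -76.2]
force: [-0.0, -0.0, 0.1]
gripper_width: 53.3
```

>>> drive_tool(
  series=[
    [0.4, [0, 0, -20], [0, 0, 0]],
    [0.4, [0, 0, -50], [0, 0, 0]],
    [0.4, [0, 0, -80], [0, 0, 0]],
    [0.4, [0, 0, -90], [0, 0, 0]],
    [0.4, [0, 0, -90], [0, 0, 0]],
  ],
)

```text
time_s: 10.4
ee_pos: [381.7, -173.4, 133.3]
ee_rot: [-179.9, -0.1, -76.2]
force: [-0.3, 0.4, 0.2]
gripper_width: 54.9
```

```bash
python3 pic.py scene s6 230 140 160 150 5;python3 pic.py top t6 230 170 160 120 5; python3 mv.py 500 -330 130 -76
```

```text
10.5 [ 380.2 -172.7  131.4] [ 1.7991e+02  8.0000e-02 -7.6200e+01] [-0.4  0.7 -0.3] 54.6
shift [181.3 -78.8   1.4] rz -0.0035
```

View pics/s6.png

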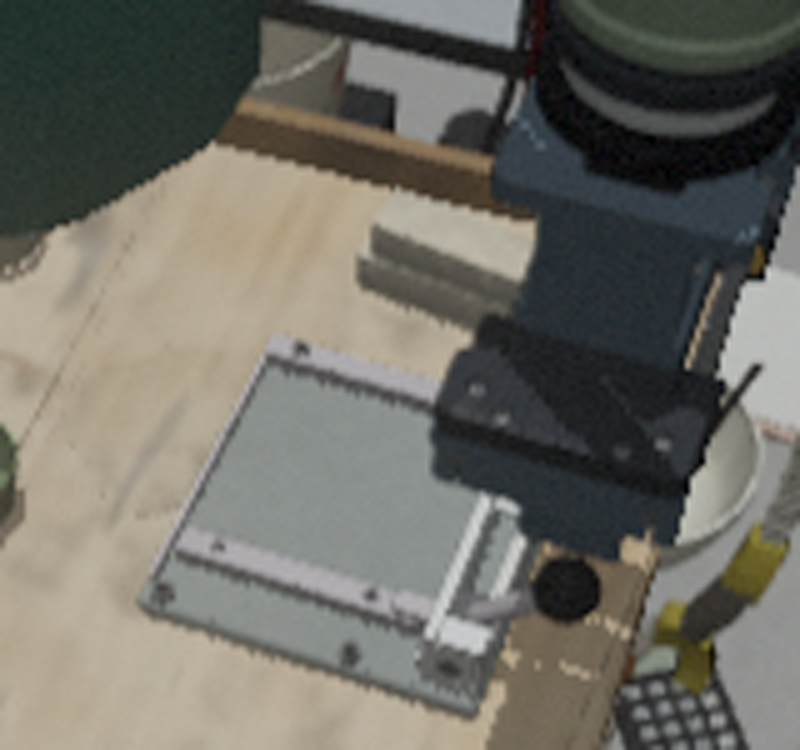

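View pics/t6.png

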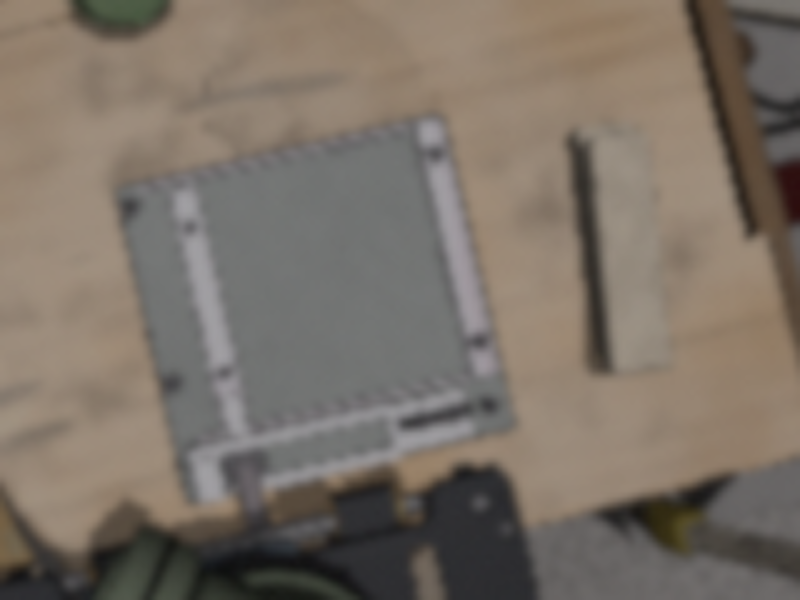

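```bash
python3 - <<'E'
from h import *
T=lambda u,v:(230+u/5-.4,170+v/5-.4)
for p in((755,235),(720,120)):print(plane("top",*T(*p),0))
E
python3 mv.py  510.8 -326.5 100 -83.7
```

```text
[ 520.43162969 -393.89009241    0.        ]
[ 571.68180984 -378.15125935    0.        ]
10.5 [ 380.2 -172.7  131.4] [ 1.7991e+02  8.0000e-02 -7.6200e+01] [-0.4  0.7 -0.3] 54.6
shift [180.5 -90.1  31.4] rz 0.1309
```

>>> drive_tool(
  series=[
    [0.4, [40, -20, 0], [0, 0, 0.03]],
    [0.4, [80, -40, 0], [0, 0, 0.06]],
    [0.4, [120, -60, 10], [0, 0, 0.09]],
    [0.4, [160, -80, 25], [0, 0, 0.131]],
    [0.4, [180.5, -90, 31], [0, 0, 0.131]],
  ],
)

```text
time_s: 11.0
ee_pos: [512.2, -328.7, 97.4]
ee_rot: [179.8, 0.1, -83.8]
force: [-0.5, 0.4, 0.5]
gripper_width: 54.4
```

```bash
python3 mv.py 510.8 -326.5 32 -83.7;python3 pic.py scene s7 270 130 120 100 6;python3 mv.py 510.8 -326.5 32 -83.7
```

```text
11.0 [ 512.2 -328.7   97.4] [ 1.7982e+02  1.4000e-01 -8.3800e+01] [-0.5  0.4  0.5] 54.4
shift [-2.3  1.1 65.4] rz -0.0017
11.05 [ 513.7 -330.5   96.7] [ 1.7989e+02  4.0000e-02 -8.3790e+01] [ 2.3 -2.7 -1.4] 54.7
shift [-4.3  2.4 64.7] rz -0.0016
```

View pics/s7.png

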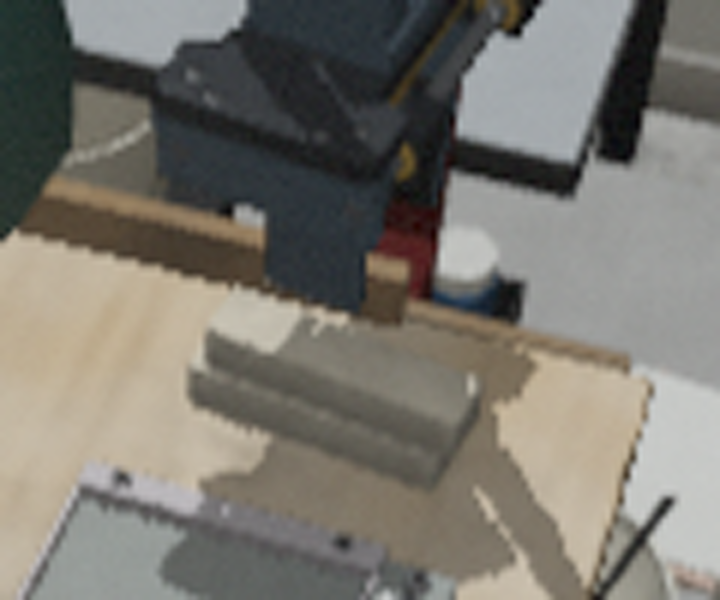

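>>> drive_tool(
  series=[
    [0.4, [0, 0, 10], [0, 0, 0]],
    [0.4, [0, 0, 30], [0, 0, 0]],
    [0.4, [0, 0, 45], [0, 0, 0]],
    [0.4, [0, 0, 50], [0, 0, 0]],
    [0.4, [0, 0, 50], [0, 0, 0]],
  ],
)

```text
time_s: 11.55
ee_pos: [510.1, -325.5, 50.2]
ee_rot: [179.9, 0.1, -83.7]
force: [0.5, 0.4, -0.3]
gripper_width: 54.8
```

```bash
python3 pic.py scene s8 270 130 120 100 6;python3 mv.py 510.8 -326.5 32 -83.7
```

```text
11.6 [ 510.9 -326.1   51.2] [ 1.7995e+02  6.0000e-02 -8.3680e+01] [0.2 0.2 0.4] 54.8
shift [ 0.4  0.1 19.2] rz 0.0003
```

View pics/s8.png

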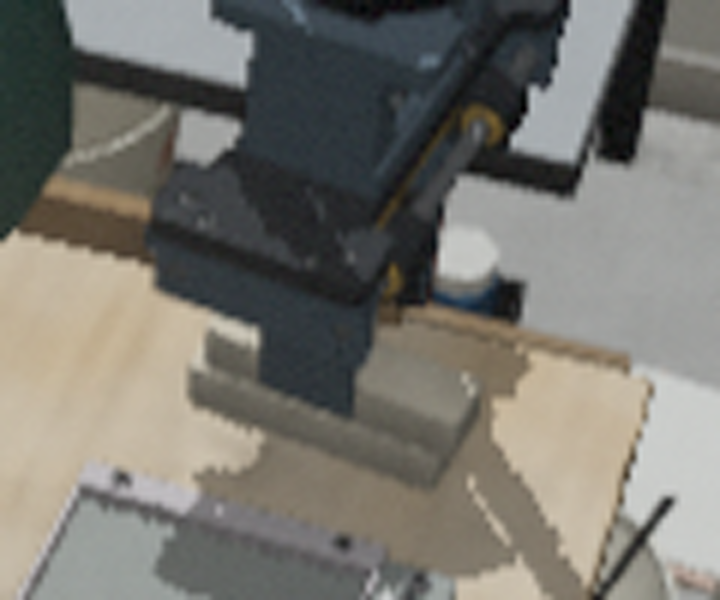

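>>> drive_tool(
  series=[
    [0.4, [0, 0, 10], [0, 0, 0]],
    [0.4, [0, 0, 19], [0, 0, 0]],
    [0.5, [0, 0, 19], [0, 0, 0]],
    [0.7, [0, 0, 19], [0, 0, 0]],
    [0.9, [0, 0, 19], [0, 0, 0]],
  ],
  squeeze=25,
)

```text
time_s: 12.1
ee_pos: [511.8, -327.1, 32.6]
ee_rot: [-180.0, -0.0, -83.7]
force: [-0.5, -0.6, -0.8]
gripper_width: 33.4
```

>>> drive_tool(
  series=[
    [1, [0, 0, 0], [0, 0, 0]],
    [1, [0, 0, 0], [0, 0, 0]],
    [1, [0, 0, -1], [0, 0, 0]],
    [1, [0, 0, -3], [0, 0, 0]],
    [1, [0, 0, -6], [0, 0, 0]],
  ],
)

```text
time_s: 12.6
ee_pos: [511.3, -326.8, 38.4]
ee_rot: [180.0, 0.0, -83.7]
force: [-0.2, 0.8, -1.2]
gripper_width: 25.4
```

>>> drive_tool(
  series=[
    [1, [0, 0, -10], [0, 0, 0]],
    [1, [0, 0, -20], [0, 0, 0]],
    [1, [0, 0, -35], [0, 0, 0]],
    [1, [0, 0, -50], [0, 0, 0]],
    [1, [0, 0, -50], [0, 0, 0]],
  ],
)

```text
time_s: 13.1
ee_pos: [513.2, -328.1, 91.5]
ee_rot: [-179.7, -0.2, -83.7]
force: [0.5, 0.2, -0.2]
gripper_width: 25.7
```

```bash
python3 pic.py scene s9 270 130 120 100 6;python3 pic.py top t9 290 170 100 100 6;python3 mv.py 510.8 -326.5 32 -83.7
```

```text
13.2 [ 511.7 -327.    89. ] [-1.7995e+02 -3.0000e-02 -8.3710e+01] [-0.3  0.8 -1.2] 26.1
shift [-0.6  0.9 57. ] rz -0.0001
```

View pics/s9.png

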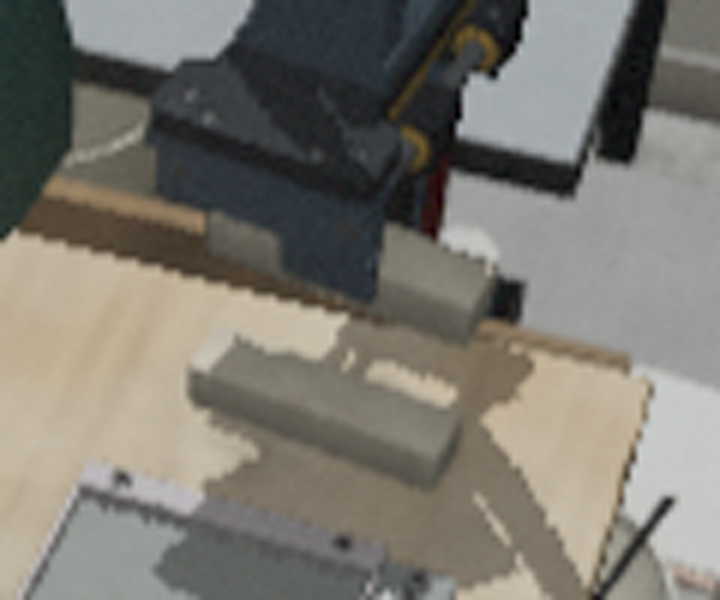

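View pics/t9.png

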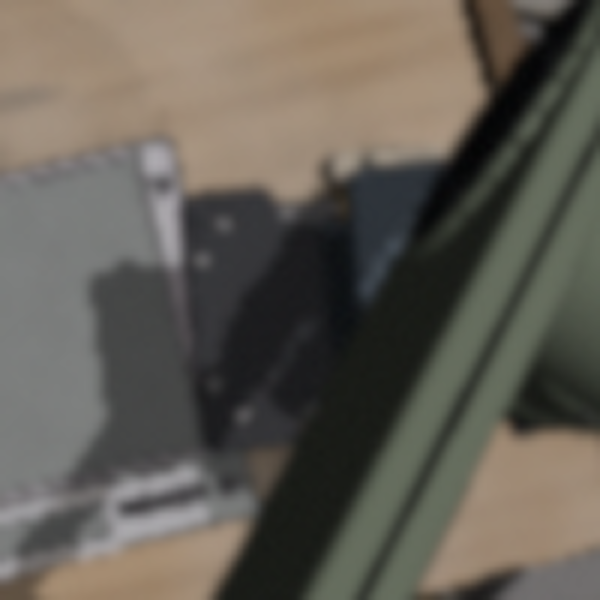

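```bash
python3 mv.py 511.5 -326.9 89.5 -83.7 508.1 -235.7 70 -76.4
```

```text
shift [-91.   -6.6  19.5] rz -0.1274
```

>>> drive_tool(
  series=[
    [1, [-20, -1, 0], [0, 0, -0.04]],
    [1, [-45, -3, 5], [0, 0, -0.08]],
    [1, [-70, -5, 10], [0, 0, -0.127]],
    [1, [-85, -6.6, 15], [0, 0, -0.127]],
    [1, [-91, -6.6, 19.5], [0, 0, -0.127]],
  ],
)

```text
time_s: 13.7
ee_pos: [507.6, -233.7, 68.2]
ee_rot: [179.9, 0.1, -76.3]
force: [0.7, -0.0, -1.1]
gripper_width: 25.7
```

>>> drive_tool(
  series=[
    [1, [0, 0, 10], [0, 0, 0]],
    [1, [0, 0, 20], [0, 0, 0]],
    [1, [0, 0, 30], [0, 0, 0]],
    [1, [0, 0, 36], [0, 0, 0]],
    [1, [0, 0, 36], [0, 0, 0]],
  ],
)

```text
time_s: 14.2
ee_pos: [507.4, -236.0, 31.5]
ee_rot: [179.9, 0.1, -76.5]
force: [0.2, 0.3, -1.5]
gripper_width: 25.6
```

```bash
python3 pic.py scene s10 250 150 120 120 6;python3 pic.py top t10 230 170 160 120 5;python3 mv.py 508.1 -235.7 21.5 -76.4
```

```text
14.3 [ 508.2 -236.2   32.8] [-1.800e+02  1.000e-02 -7.646e+01] [-0.1 -0.6 -2.1] 25.9
shift [-0.5  0.  11.3] rz -0.0011
```

View pics/s10.png

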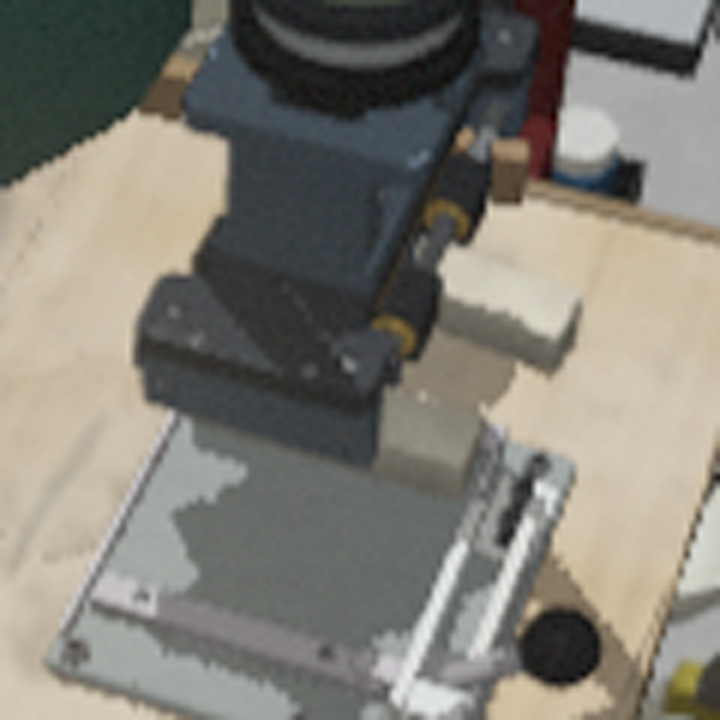

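View pics/t10.png

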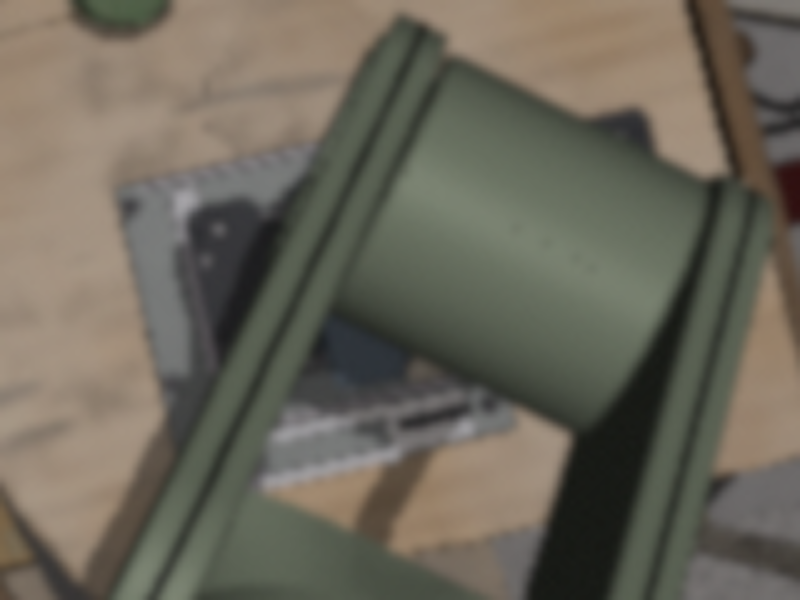

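```bash
cat >> h.py <<'E'
def hold(p,o,yaw=103.6):
    a=np.radians(yaw);v=np.array(p)[:2]-o;return np.array([v@[np.cos(a),np.sin(a)],v@[-np.sin(a),np.cos(a)],p[2]]).round(1)
SO=np.array([495.3,-190.4]);TO=np.array([499.1,-195.4])
E
python3 - <<'E'
from h import *
S=lambda u,v:(250+u/6-.4,150+v/6-.4)
print(hold(plane("scene",*S(463,497),21.2),SO))
print(hold(plane("scene",*S(478,415),42.2),SO))
print("left rail top?",hold(plane("scene",*S(176,420),17),SO),hold(plane("scene",*S(66,632),17),SO))
print("guide",hold(plane("scene",*S(460,545),38),SO))
E
```

```text
[-36.6  51.5  21.2]
[-56.4  48.9  42.2]
left rail top? [-36.3 -55.2  17. ] [ 63.1 -55.4  17. ]
guide [-3.6 59.6 38. ]
```

>>> drive_tool(
  series=[
    [1, [0, 0, 4], [0, 0, 0]],
    [1, [0, 0, 8], [0, 0, 0]],
    [1, [0, 0, 10], [0, 0, 0]],
    [1, [0, 0, 10.5], [0, 0, 0]],
    [1, [0, 0, 10.5], [0, 0, 0]],
  ],
)

```text
time_s: 14.8
ee_pos: [508.2, -235.8, 22.4]
ee_rot: [-180.0, 0.0, -76.4]
force: [0.1, 0.5, -1.6]
gripper_width: 26.0
```

>>> drive_tool(
  series=[
    [1, [0, 0, 0.5], [0, 0, 0]],
    [1, [0, 0, 1], [0, 0, 0]],
    [0.8, [0, 0, 1], [0, 0, 0]],
    [0.6, [0, 0, 1], [0, 0, 0]],
    [0.4, [0, 0, 1], [0, 0, 0]],
  ],
)

```text
time_s: 15.3
ee_pos: [508.3, -235.9, 21.5]
ee_rot: [-180.0, -0.0, -76.4]
force: [-0.3, -0.5, -0.0]
gripper_width: 38.7
```

>>> drive_tool(
  series=[
    [0.4, [0, 0, 0], [0, 0, 0]],
    [0.4, [0, 0, -15], [0, 0, 0]],
    [0.4, [0, 0, -40], [0, 0, 0]],
    [0.4, [0, 0, -60], [0, 0, 0]],
    [0.4, [0, 0, -70], [0, 0, 0]],
  ],
)

```text
time_s: 15.8
ee_pos: [509.1, -236.2, 93.2]
ee_rot: [-179.9, -0.1, -76.4]
force: [0.2, 0.6, -0.5]
gripper_width: 54.6
```

```bash
python3 pic.py scene s11 250 150 120 120 6;python3 mv.py 508.1 -235.7 21.5 -76.4
```

```text
15.85 [ 509.5 -236.5   94. ] [-1.7979e+02 -1.6000e-01 -7.6440e+01] [ 0.9 -0.5  0.4] 55.0
shift [-1.1  1.2 72.5] rz -0.0007
```

View pics/s11.png

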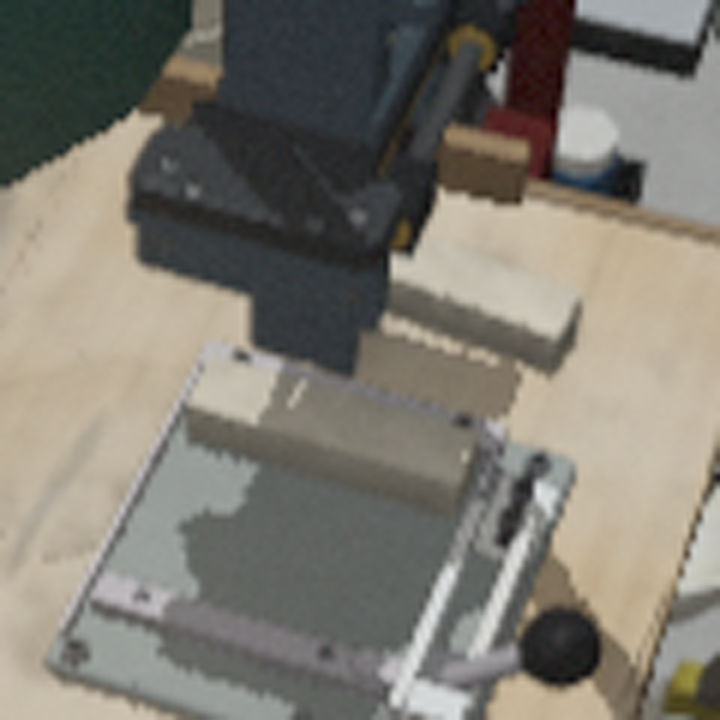

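```bash
python3 - <<'E'
from h import *
np.set_printoptions(precision=1,suppress=True)
S=lambda u,v:(270+u/6-.4,130+v/6-.4)
P=[plane("scene",*S(*p),21)[:2]+[1.9,-2.6] for p in((190,370),(440,452),(462,420),(225,333))]
print(np.array(P),np.mean(P,0))
print("bottom",[plane("scene",*S(*p),0)[:2]+[1.9,-2.6] for p in((190,402),(430,487),(455,450))])
S=lambda u,v:(250+u/6-.4,150+v/6-.4)
print("s11",[plane("scene",*S(*p),21)[:2]+[1.9,-2.6] for p in((555,337),(581,303))])
E
python3 -c "
import cv2
a=cv2.imread('pics/s9.png')[300:500,150:500];cv2.imwrite('pics/s9b.png',cv2.resize(a,None,fx=2,fy=2))"
```

```text
[[ 564.2 -309.4]
 [ 466.6 -326.9]
 [ 467.9 -345.4]
 [ 564.  -333.2]] [ 515.7 -328.7]
bottom [array([ 565.5, -312.5]), array([ 468.6, -327.3]), array([ 470.2, -348.8])]
s11 [array([ 466.9, -323.8]), array([ 467.5, -343.9])]
```

View pics/s9b.png

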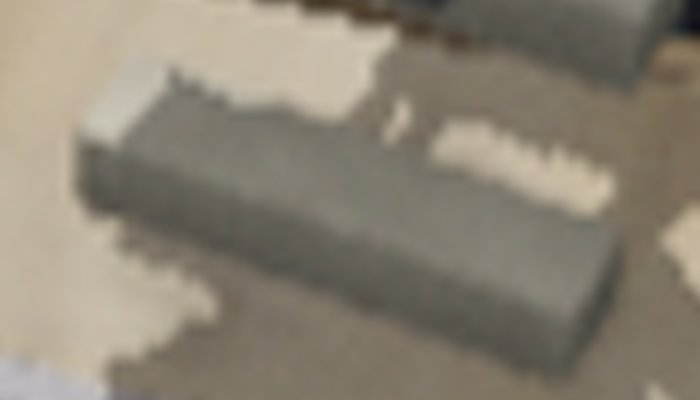

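```bash
python3 mv.py 508.3 -235.9 92 -76.4  430 -60 130 -76.4
```

```text
shift [-189.4   34.7  -38. ] rz -0.0
```

>>> drive_tool(
  series=[
    [0.4, [-45, 8, -38], [0, 0, 0]],
    [0.4, [-90, 16, -38], [0, 0, 0]],
    [0.4, [-135, 25, -38], [0, 0, 0]],
    [0.4, [-175, 33, -38], [0, 0, 0]],
    [0.4, [-189, 35, -38], [0, 0, 0]],
  ],
)

```text
time_s: 16.35
ee_pos: [426.8, -57.7, 128.6]
ee_rot: [179.8, 0.1, -76.3]
force: [0.2, 0.1, 0.0]
gripper_width: 54.5
```

```bash
python3 pic.py scene s12 230 140 160 120 5;python3 pic.py top t12 230 170 160 120 5;python3 mv.py 508.1 -235.7 21.5 -76.4
```

```text
16.45 [428.9 -59.1 129. ] [ 1.7995e+02  2.0000e-02 -7.6270e+01] [ 0.3  0.1 -0.5] 54.8
shift [190.3 -35.  107.5] rz 0.0023
```

View pics/s12.png

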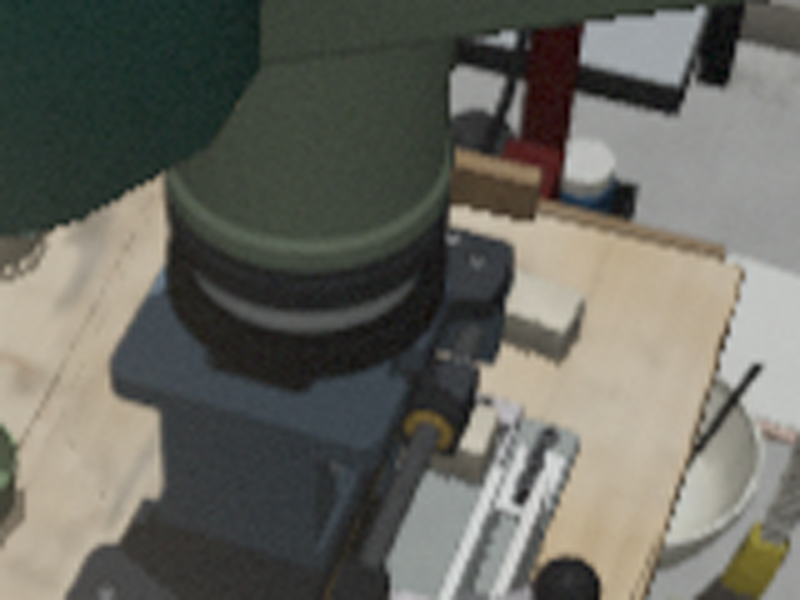

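View pics/t12.png

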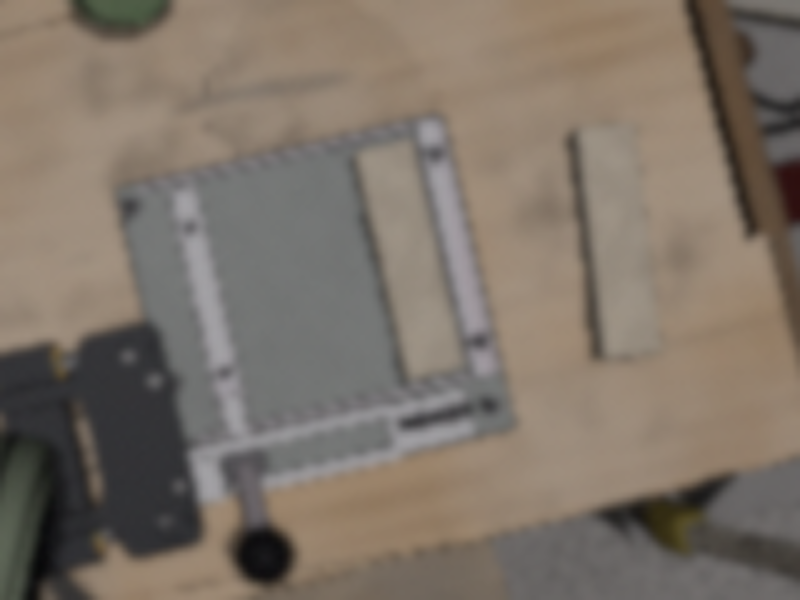

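Run:
```python
from h import *
np.set_printoptions(precision=1,suppress=True)
T=lambda u,v:(230+u/5-.4,170+v/5-.4)
P=np.array([plane("top",*T(*p),21)[:2]+[-1.9,2.5] for p in((578,128),(636,123),(660,351),(601,356))])
print(P,P.mean(0)); a=(P[0]+P[1]-P[2]-P[3])/2;print(np.linalg.norm(a),np.degrees(np.arctan2(a[1],a[0])))
for p in((358,152),(410,140),(463,370),(408,383)): print("A",hold(plane("top",*T(*p),31),TO))
for p in((197,186),(243,430)): print("jaw",hold(plane("top",*T(*p),19.5),TO))
print("stop",hold(plane("top",*T(468,375),19.5),TO),hold(plane("top",*T(417,120),19.5),TO))
print("ball",hold(plane("top",*T(263,553),61),TO),plane("top",*T(263,553),61)+[-1.9,2.5,0])
```

```text
[[ 564.  -308.7]
 [ 566.4 -334.1]
 [ 467.1 -344.9]
 [ 464.7 -319.2]] [ 515.6 -326.7]
99.85945359803858 6.092677284517701
A [-31.6 -48.7  31. ]
A [-54.7 -48.7  31. ]
A [-54.2  52.9  31. ]
A [-29.9  52.9  31. ]
jaw [ 39.4 -50.7  19.5]
jaw [43.9 57.3 19.5]
stop [-56.9  56.2  19.5] [-60.8 -57.1  19.5]
ball [ 46.8 105.8  61. ] [ 383.4 -172.3   61. ]
```

```bash
python3 mv.py 429.3 -59.5 130 -76.35 515.5 -327.7 70 -83.9;python3 mv.py 429.3 -59.5 130 -76.35
```

```text
shift [281.  -20.5  60. ] rz 0.1318
16.45 [428.9 -59.1 129. ] [ 1.7995e+02  2.0000e-02 -7.6270e+01] [ 0.3  0.1 -0.5] 54.8
shift [ 0.5 -0.3 -1. ] rz 0.0014
```

>>> drive_tool(
  series=[
    [0.4, [47, -3, 0], [0, 0, 0.03]],
    [0.4, [94, -7, 0], [0, 0, 0.06]],
    [0.4, [141, -10, 5], [0, 0, 0.09]],
    [0.4, [188, -14, 15], [0, 0, 0.12]],
    [0.4, [225, -17, 25], [0, 0, 0.132]],
  ],
)

```text
time_s: 16.95
ee_pos: [500.3, -280.0, 103.5]
ee_rot: [-179.9, -0.1, -84.2]
force: [0.0, 0.4, -0.2]
gripper_width: 54.6
```

```bash
python3 mv.py 515.5 -327.7 70 -83.9
```

```text
16.95 [ 500.3 -280.   103.5] [-1.7993e+02 -1.0000e-01 -8.4170e+01] [ 0.   0.4 -0.2] 54.6
shift [ 49.  -10.2  33.5] rz -0.0048
```

>>> drive_tool(
  series=[
    [0.4, [30, -6, 10], [0, 0, 0]],
    [0.4, [50, -10, 25], [0, 0, 0]],
    [0.4, [55, -10.8, 35], [0, 0, 0]],
    [0.4, [55, -10.8, 45], [0, 0, 0]],
    [0.4, [55, -10.8, 50], [0, 0, 0]],
  ],
)

```text
time_s: 17.45
ee_pos: [514.7, -327.9, 52.9]
ee_rot: [179.9, 0.1, -84.0]
force: [-0.3, 0.1, 0.5]
gripper_width: 54.5
```

```bash
python3 pic.py scene s13 270 130 120 100 6; python3 mv.py 515.5 -327.7 11 -83.9
```

```text
17.5 [ 514.5 -327.4   52.8] [ 1.7986e+02  1.3000e-01 -8.3970e+01] [ 0.5  0.7 -0.5] 55.3
shift [ 0.4 -0.9 41.8] rz -0.0013
```

View pics/s13.png

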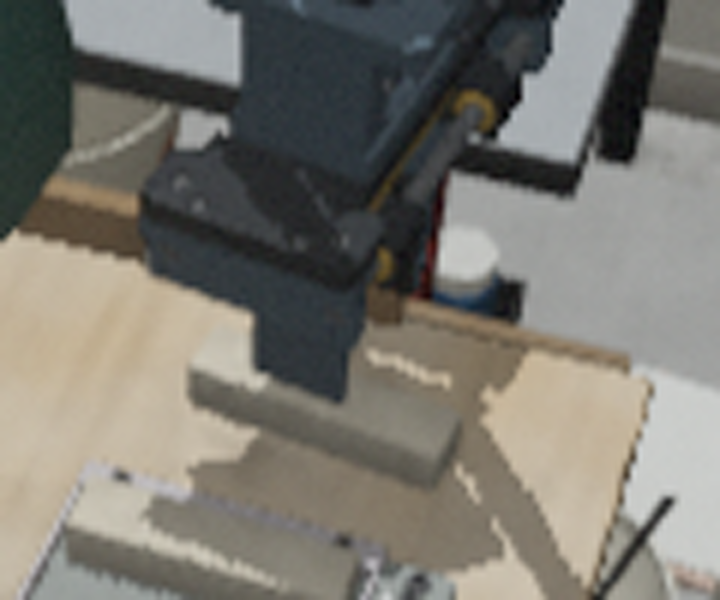

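>>> drive_tool(
  series=[
    [0.4, [0, -0.5, 15], [0, 0, 0]],
    [0.4, [0, -0.5, 30], [0, 0, 0]],
    [0.4, [0, -0.5, 41], [0, 0, 0]],
    [0.6, [0, -0.5, 41], [0, 0, 0]],
    [0.9, [0, -0.5, 41], [0, 0, 0]],
  ],
)

```text
time_s: 18.0
ee_pos: [516.4, -328.3, 13.8]
ee_rot: [-180.0, -0.0, -84.0]
force: [0.1, 0.8, -0.8]
gripper_width: 41.1
```

>>> drive_tool(
  series=[
    [1, [0, 0, 0], [0, 0, 0]],
    [1, [0, 0, 0], [0, 0, 0]],
    [1, [0, 0, 0], [0, 0, 0]],
    [1, [0, 0, -1], [0, 0, 0]],
    [1, [0, 0, -3], [0, 0, 0]],
  ],
)

```text
time_s: 18.5
ee_pos: [515.8, -328.4, 16.2]
ee_rot: [180.0, 0.0, -84.0]
force: [-0.3, 0.2, -1.1]
gripper_width: 25.7
```

```bash
python3 mv.py 515.8 -328.4 76 -84 496.3 -185 70 -76.4
```

```text
shift [-144.7    4.4    6. ] rz -0.1326
```

>>> drive_tool(
  series=[
    [1, [0, 0, -10], [0, 0, 0]],
    [1, [0, 0, -25], [0, 0, 0]],
    [1, [0, 0, -40], [0, 0, 0]],
    [1, [0, 0, -55], [0, 0, 0]],
    [1, [0, 0, -60], [0, 0, 0]],
  ],
)

```text
time_s: 19.0
ee_pos: [517.0, -329.2, 78.6]
ee_rot: [-179.8, -0.1, -84.0]
force: [0.7, -0.2, -0.1]
gripper_width: 25.6
```

>>> drive_tool(
  series=[
    [1, [-30, 1, 0], [0, 0, -0.05]],
    [1, [-65, 2, 0], [0, 0, -0.09]],
    [1, [-100, 3, 0], [0, 0, -0.1326]],
    [1, [-130, 4, 0], [0, 0, -0.1326]],
    [1, [-144.7, 4.4, 5], [0, 0, -0.1326]],
  ],
)

```text
time_s: 19.5
ee_pos: [496.1, -183.1, 71.7]
ee_rot: [-180.0, 0.0, -76.3]
force: [-0.0, -1.0, -1.8]
gripper_width: 25.8
```

>>> drive_tool(
  series=[
    [1, [0, 0, 10], [0, 0, 0]],
    [1, [0, 0, 20], [0, 0, 0]],
    [1, [0, 0, 30], [0, 0, 0]],
    [1, [0, 0, 35], [0, 0, 0]],
    [1, [0, 0, 35], [0, 0, 0]],
  ],
)

```text
time_s: 20.0
ee_pos: [496.0, -185.6, 35.1]
ee_rot: [179.9, 0.1, -76.5]
force: [0.6, 0.4, -1.3]
gripper_width: 25.7
```

```bash
python3 pic.py scene s14 250 150 120 120 6; python3 mv.py 496.3 -185 23.5 -76.4
```

```text
20.05 [ 496.4 -185.6   35.7] [ 1.7995e+02  4.0000e-02 -7.6450e+01] [-0.1  0.4 -1.3] 25.7
shift [-0.6 -0.  12.2] rz -0.0009
```

View pics/s14.png

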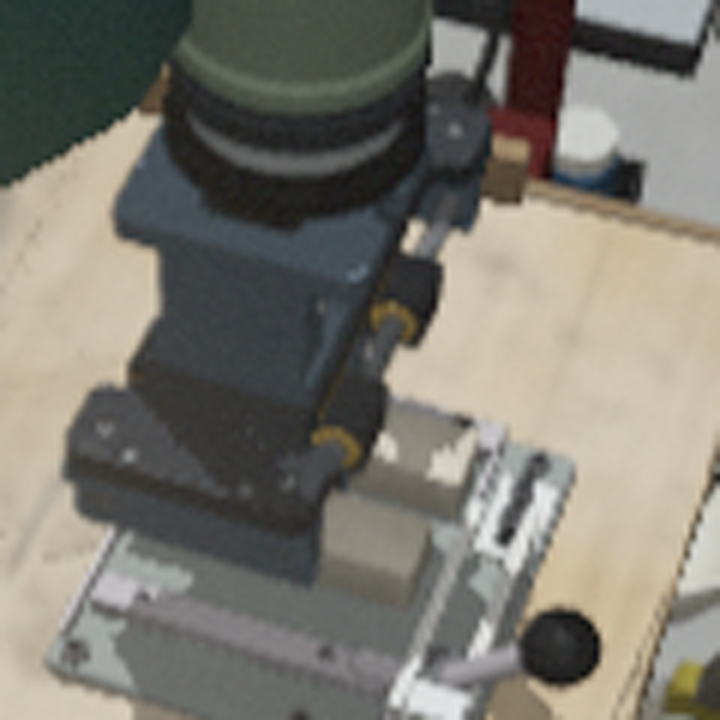

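Run:
```python
from h import *
S=lambda u,v:(250+u/6-.4,150+v/6-.4)
print(hold(plane("scene",*S(408,603),22.2),SO),hold(plane("scene",*S(432,535),43.2),SO))
print("A",hold(plane("scene",*S(462,520),10),SO),hold(plane("scene",*S(477,440),31),SO))
```

```text
[14.1 48.2 22.2] [-0.2 50.5 43.2]
A [-35.5  52.3  10. ] [-54.8  50.   31. ]
```

>>> drive_tool(
  series=[
    [1, [0, 0, 4], [0, 0, 0]],
    [1, [0, 0, 8], [0, 0, 0]],
    [1, [0, 0, 10], [0, 0, 0]],
    [1, [0, 0, 11], [0, 0, 0]],
    [1, [0, 0, 11], [0, 0, 0]],
  ],
)

```text
time_s: 20.55
ee_pos: [496.6, -185.0, 25.3]
ee_rot: [180.0, 0.0, -76.4]
force: [0.5, 0.1, -1.1]
gripper_width: 25.5
```

>>> drive_tool(
  series=[
    [1, [0, 0, 1], [0, 0, 0]],
    [1, [0, 0, 2], [0, 0, 0]],
    [1, [0, 0, 2], [0, 0, 0]],
    [1, [0, 0, 2], [0, 0, 0]],
    [1, [0, 0, 2], [0, 0, 0]],
  ],
)

```text
time_s: 21.05
ee_pos: [496.8, -185.1, 24.2]
ee_rot: [-180.0, -0.0, -76.4]
force: [-1.9, 0.5, 4.4]
gripper_width: 25.6
```

>>> drive_tool(
  series=[
    [0.9, [0, 0, 0], [0, 0, 0]],
    [0.7, [0, 0, 0], [0, 0, 0]],
    [0.61, [0, 0, 0], [0, 0, 0]],
    [0.61, [0, 0, 0], [0, 0, 0]],
    [0.61, [0, 0, -2], [0, 0, 0]],
  ],
)

```text
time_s: 21.55
ee_pos: [496.4, -185.0, 25.1]
ee_rot: [180.0, 0.0, -76.4]
force: [-0.3, 0.0, -0.1]
gripper_width: 35.4
```

>>> drive_tool(
  series=[
    [0.61, [0, 0, -10], [0, 0, 0]],
    [0.61, [0, 0, -30], [0, 0, 0]],
    [0.61, [0, 0, -60], [0, 0, 0]],
    [0.61, [0, 0, -90], [0, 0, 0]],
    [0.5, [0, 0, -105], [0, 0, 0]],
  ],
)

```text
time_s: 22.05
ee_pos: [498.0, -185.6, 133.9]
ee_rot: [-179.8, -0.2, -76.4]
force: [0.4, -0.2, -0.5]
gripper_width: 40.9
```

```bash
python3 pic.py scene s15 250 150 120 120 6; python3 mv.py 383 -173.5 120 -76.4
```

```text
22.1 [ 499.  -186.   135.5] [-179.6    -0.27  -76.4 ] [0.7 0.2 1.8] 44.2
shift [-39.4 109.8  15.5] rz 0.0
```

View pics/s15.png

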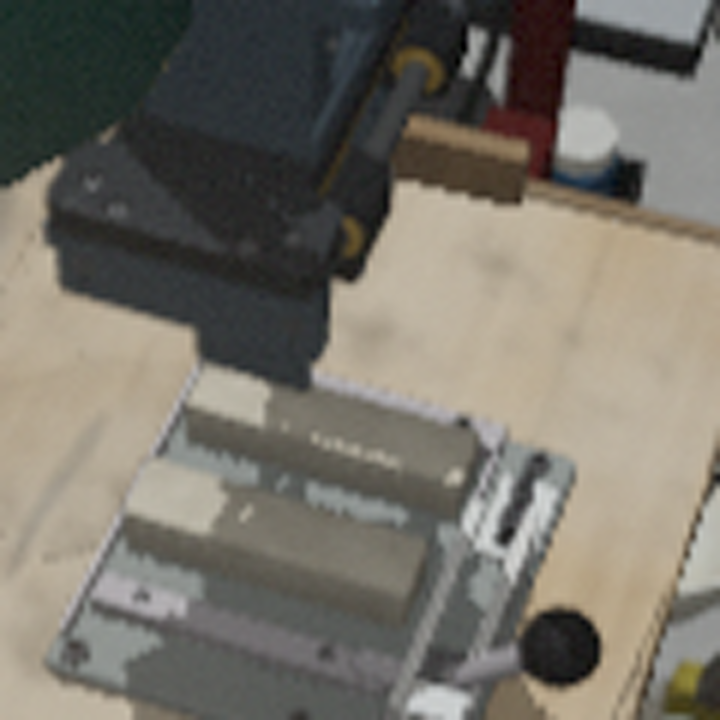

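```bash
python3 - <<'E'
from h import *
S=lambda u,v:(250+u/6-.4,150+v/6-.4)
for p,z in(((126,512),31),((128,545),10),((408,585),31),((405,622),10),((428,545),31),((150,458),31)):print(hold(plane("scene",*S(*p),z),SO))
E
python3 -c "
import cv2
a=cv2.imread('pics/s15.png')[430:650,80:450];cv2.imwrite('pics/s15b.png',cv2.resize(a,None,fx=2,fy=2))"
```

```text
[ 18.8 -51.6  31. ]
[ 16.9 -52.1  10. ]
[13.4 47.4 31. ]
[13.2 47.6 10. ]
[-5.  48.4 31. ]
[ -6.1 -52.8  31. ]
```

View pics/s15b.png

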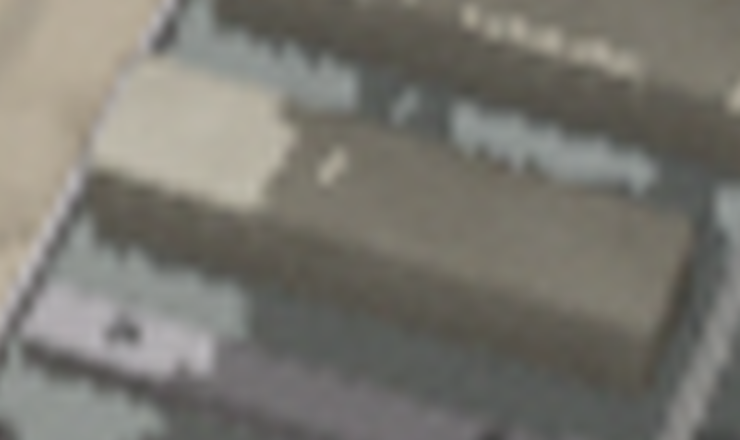

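>>> drive_tool(
  series=[
    [0.5, [-10, 28, 0], [0, 0, 0]],
    [0.5, [-20, 56, 0], [0, 0, 0]],
    [0.5, [-30, 84, 0], [0, 0, 0]],
    [0.5, [-38, 105, 8], [0, 0, 0]],
    [0.5, [-38, 109, 12], [0, 0, 0]],
  ],
)

```text
time_s: 22.6
ee_pos: [378.8, -172.8, 117.9]
ee_rot: [179.9, 0.1, -76.4]
force: [0.4, -0.5, -0.5]
gripper_width: 45.7
```

>>> drive_tool(
  series=[
    [0.4, [0, 0, 0], [0, 0, 0]],
    [0.4, [0, 0, 5], [0, 0, 0]],
    [0.4, [0, 0, 15], [0, 0, 0]],
    [0.4, [0, 0, 20], [0, 0, 0]],
    [0.4, [0, 0, 20], [0, 0, 0]],
  ],
)

```text
time_s: 23.1
ee_pos: [381.4, -173.5, 97.2]
ee_rot: [179.9, 0.1, -76.4]
force: [-0.5, -0.3, -0.7]
gripper_width: 54.6
```

```bash
python3 pic.py top t16 200 160 160 120 5; python3 mv.py 383.2 -173.3 43 -76.3
```

```text
23.15 [ 381.7 -173.6   97.7] [ 1.7994e+02  6.0000e-02 -7.6380e+01] [ 0.1 -0.5 -0.3] 55.0
shift [ 0.  -1.5 54.7] rz -0.0015
```

View pics/t16.png

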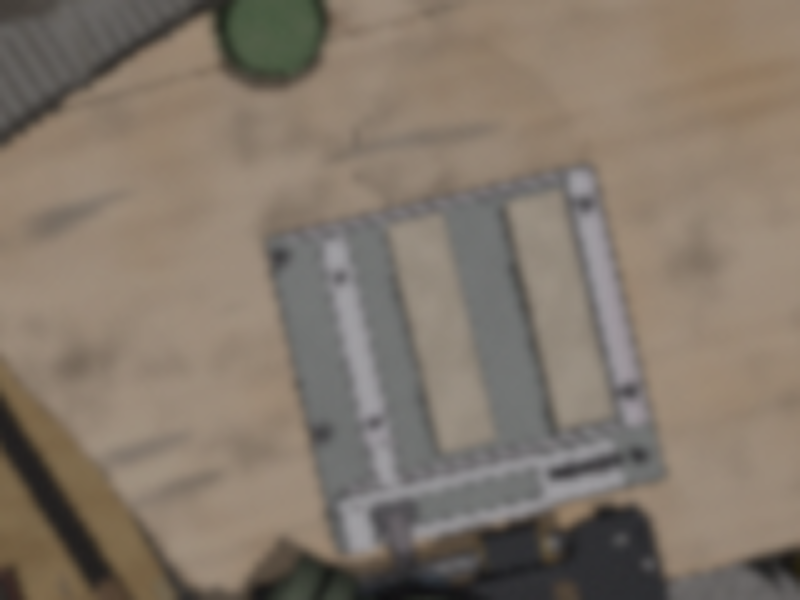

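Both stones lie flat between the rails (left stone crop 388–495, right 505–615) and the jaw is still locked open. Next I descend on the ball.

>>> drive_tool(
  series=[
    [0.4, [0, -1, 20], [0, 0, 0]],
    [0.4, [0, -1.5, 40], [0, 0, 0]],
    [0.4, [0, -1.5, 54.5], [0, 0, 0]],
    [0.6, [0, -1.5, 54.5], [0, 0, 0]],
    [0.7, [0, -1.5, 54.5], [0, 0, 0]],
  ],
  squeeze=25,
)

```text
time_s: 23.65
ee_pos: [383.6, -173.6, 44.2]
ee_rot: [-180.0, -0.0, -76.4]
force: [0.5, 0.2, -0.1]
gripper_width: 41.6
```

>>> drive_tool(
  series=[
    [0.8, [0, 0, 0], [0, 0, 0]],
    [1, [0, 0, 0], [0, 0, 0]],
    [1, [0, 0, 0], [0, 0, 0]],
    [1, [0, 0, 0], [0, 0, 0]],
    [1, [0, 0, 0], [0, 0, 0]],
  ],
)

```text
time_s: 24.15
ee_pos: [383.7, -174.1, 44.5]
ee_rot: [-179.9, -0.1, -76.4]
force: [-0.2, -4.1, 3.3]
gripper_width: 24.3
```

Gripped the ball; pull back off the notch wall to feel the stop.

>>> drive_tool(
  series=[
    [1, [-1, 0, 0], [0, 0, 0]],
    [1, [-2, 0, 0], [0, 0, 0]],
    [1, [-3, 0, 0], [0, 0, 0]],
    [1, [-4, 0, 0], [0, 0, 0]],
    [1, [-4, 0, 0], [0, 0, 0]],
  ],
)

```text
time_s: 24.65
ee_pos: [383.5, -171.8, 44.7]
ee_rot: [-179.9, -0.3, -76.3]
force: [-2.5, -10.5, 3.0]
gripper_width: 24.3
```

>>> drive_tool(
  series=[
    [1, [-1, 0, 0], [0, 0, 0]],
    [1, [-2, 0, 0], [0, 0, 0]],
    [1, [-3, 0, 0], [0, 0, 0]],
    [1, [-3, 0, 0], [0, 0, 0]],
    [1, [-3, 0, 0], [0, 0, 0]],
  ],
)

```text
time_s: 25.15
ee_pos: [382.8, -169.0, 44.7]
ee_rot: [-179.9, -0.3, -76.3]
force: [-2.1, -10.7, 3.9]
gripper_width: 24.3
```

>>> drive_tool(
  series=[
    [1, [-1, -2, -2], [0, 0, 0]],
    [1, [-1, -5, -4.5], [0, 0, 0]],
    [1, [-1, -8, -6.7], [0, 0, 0]],
    [1, [-1, -12, -9.3], [0, 0, 0]],
    [1, [-1, -17, -11.7], [0, 0, 0]],
  ],
)

```text
time_s: 25.65
ee_pos: [399.7, -164.3, 56.1]
ee_rot: [-179.9, -0.3, -76.3]
force: [1.5, -12.0, -3.4]
gripper_width: 24.1
```

>>> drive_tool(
  series=[
    [1, [0, -4, -1.5], [0, 0, 0]],
    [1, [0, -8, -2.7], [0, 0, 0]],
    [1, [0, -12, -3.6], [0, 0, 0]],
    [1, [0, -16, -4], [0, 0, 0]],
    [1, [0, -19.5, -4.1], [0, 0, 0]],
  ],
)

```text
time_s: 26.15
ee_pos: [418.6, -159.8, 60.4]
ee_rot: [-179.9, -0.4, -76.3]
force: [0.9, -11.4, 0.4]
gripper_width: 24.3
```

>>> drive_tool(
  series=[
    [1, [3, 0, 0], [0, 0, 0]],
    [1, [7, 0, 0], [0, 0, 0]],
    [1, [11, 0, 0], [0, 0, 0]],
    [1, [15, 0, 0], [0, 0, 0]],
    [1, [18, 0, 0], [0, 0, 0]],
  ],
)

```text
time_s: 26.65
ee_pos: [422.6, -176.6, 60.3]
ee_rot: [-179.9, -0.3, -76.3]
force: [1.6, -7.3, 0.9]
gripper_width: 24.0
```

>>> drive_tool(
  series=[
    [1, [3, 0, 0], [0, 0, 0]],
    [1, [6, 0, 0], [0, 0, 0]],
    [1, [9, 0, 0], [0, 0, 0]],
    [1, [12, 0, 0], [0, 0, 0]],
    [1, [15, 0, 0], [0, 0, 0]],
  ],
)

```text
time_s: 27.15
ee_pos: [425.7, -190.6, 60.3]
ee_rot: [-179.9, -0.2, -76.3]
force: [-0.0, -5.5, 2.8]
gripper_width: 24.7
```

```bash
python3 pic.py scene s17 250 150 120 120 6; python3 mv.py 383.2 -173.3 43 -76.3
```

```text
27.2 [ 425.8 -191.    60.3] [-179.89   -0.21  -76.35] [ 0.5 -6.9  1.9] 24.6
shift [-27.3  37.3  17.3] rz -0.0008
```

View pics/s17.png

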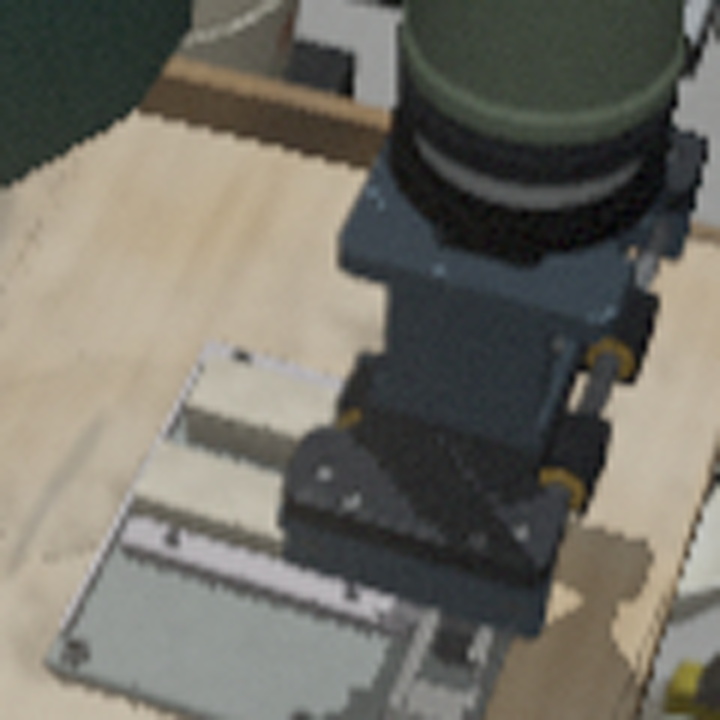

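>>> drive_tool(
  series=[
    [1, [3, 0, 0], [0, 0, 0]],
    [1, [6, 0, 0], [0, 0, 0]],
    [1, [9, 0, 0], [0, 0, 0]],
    [1, [12, 0, 0], [0, 0, 0]],
    [1, [14, 0, 0], [0, 0, 0]],
  ],
)

```text
time_s: 27.7
ee_pos: [428.6, -203.6, 60.2]
ee_rot: [-179.9, -0.1, -76.4]
force: [0.4, -3.6, 6.1]
gripper_width: 24.6
```

>>> drive_tool(
  series=[
    [1, [2, 0, 0], [0, 0, 0]],
    [1, [4, 0, 0], [0, 0, 0]],
    [1, [6, 0, 0], [0, 0, 0]],
    [1, [7, 0, 0], [0, 0, 0]],
    [1, [7, 0, 0], [0, 0, 0]],
  ],
)

```text
time_s: 28.2
ee_pos: [429.9, -210.0, 60.2]
ee_rot: [-179.9, -0.1, -76.4]
force: [-0.1, -4.6, 5.7]
gripper_width: 24.5
```

```bash
python3 pic.py scene s18 250 150 120 120 6; python3 mv.py 429.6 -212 60 -76.3
```

```text
28.25 [ 429.9 -210.    60.2] [-1.7995e+02 -5.0000e-02 -7.6390e+01] [-0.3 -3.9  5.1] 24.2
shift [1.9 0.8 0.2] rz -0.0016
```

View pics/s18.png

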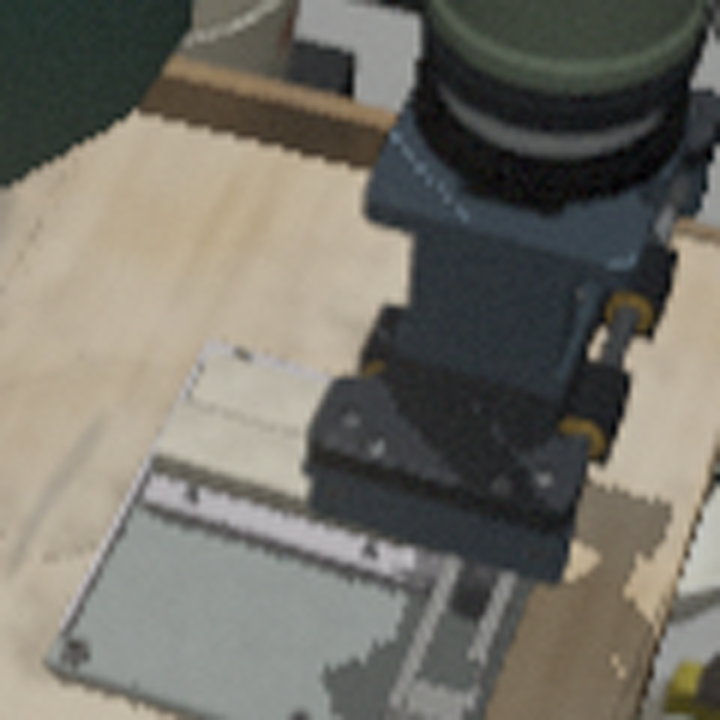

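>>> drive_tool(
  series=[
    [1, [1, 0, 0], [0, 0, 0]],
    [1, [2, 0, 0], [0, 0, 0]],
    [1, [3, 0, 0], [0, 0, 0]],
    [1, [3, 0, 0], [0, 0, 0]],
    [1, [3, 0, 0], [0, 0, 0]],
  ],
)

```text
time_s: 28.75
ee_pos: [429.9, -211.7, 60.1]
ee_rot: [180.0, 0.1, -76.4]
force: [-1.2, -1.9, 9.0]
gripper_width: 24.3
```

>>> drive_tool(
  series=[
    [1, [1, 0, 0], [0, 0, 0]],
    [1, [2, 0, 0], [0, 0, 0]],
    [1, [2, 0, 0], [0, 0, 0]],
    [1, [2, 0, 0], [0, 0, 0]],
    [1, [2, 0, 0], [0, 0, 0]],
  ],
)

```text
time_s: 29.25
ee_pos: [429.3, -212.1, 60.0]
ee_rot: [179.9, 0.3, -76.5]
force: [-1.9, 4.1, 10.1]
gripper_width: 24.2
```

>>> drive_tool(
  series=[
    [1, [1, 0, 0], [0, 0, 0]],
    [1, [2, 0, 0], [0, 0, 0]],
    [1, [2, 0, 0], [0, 0, 0]],
    [1, [0, 0, 0], [0, 0, 0]],
    [1, [-1, 0, 0], [0, 0, 0]],
  ],
)

```text
time_s: 29.75
ee_pos: [429.4, -211.9, 60.1]
ee_rot: [179.9, 0.2, -76.4]
force: [-1.0, -0.3, 8.1]
gripper_width: 24.9
```

>>> drive_tool(
  series=[
    [0.95, [0, 0, 0], [0, 0, 0]],
    [0.7, [0, 0, 0], [0, 0, 0]],
    [0.5, [0, 0, 0], [0, 0, 0]],
    [0.4, [0, 0, 0], [0, 0, 0]],
    [0.4, [0, 0, 0], [0, 0, 0]],
  ],
)

```text
time_s: 30.25
ee_pos: [430.0, -213.0, 59.3]
ee_rot: [180.0, 0.1, -76.4]
force: [-0.7, -0.3, 0.3]
gripper_width: 48.4
```

>>> drive_tool(
  series=[
    [0.4, [0, 0, -10], [0, 0, 0]],
    [0.4, [0, 0, -35], [0, 0, 0]],
    [0.4, [0, 0, -60], [0, 0, 0]],
    [0.4, [-15, 10, -85], [0, 0, 0]],
    [0.4, [-40, 20, -100], [0, 0, 0]],
  ],
)

```text
time_s: 30.75
ee_pos: [402.7, -180.1, 162.2]
ee_rot: [-179.8, -0.1, -76.5]
force: [-0.1, -0.8, 0.1]
gripper_width: 54.6
```

>>> drive_tool(
  series=[
    [0.4, [-40, 10, 0], [0, 0, 0]],
    [0.4, [-80, 20, 0], [0, 0, 0]],
    [0.4, [-110, 30, 0], [0, 0, 0]],
    [0.4, [-130, 40, 0], [0, 0, 0]],
    [0.4, [-130, 40, 0], [0, 0, 0]],
  ],
)

```text
time_s: 31.25
ee_pos: [330.1, -60.8, 160.1]
ee_rot: [180.0, 0.0, -76.3]
force: [0.6, 0.2, -0.5]
gripper_width: 54.9
```

```bash
python3 pic.py top t19 230 170 160 120 5;python3 pic.py scene s19 250 150 120 120 6; python3 mv.py 429.6 -212 60 -76.3
```

```text
31.35 [332.8 -62.5 160.4] [-1.7989e+02 -6.0000e-02 -7.6350e+01] [ 0.7 -0.4  0.5] 55.0
shift [168.1 -58.8 100.4] rz -0.0008
```

View pics/t19.png

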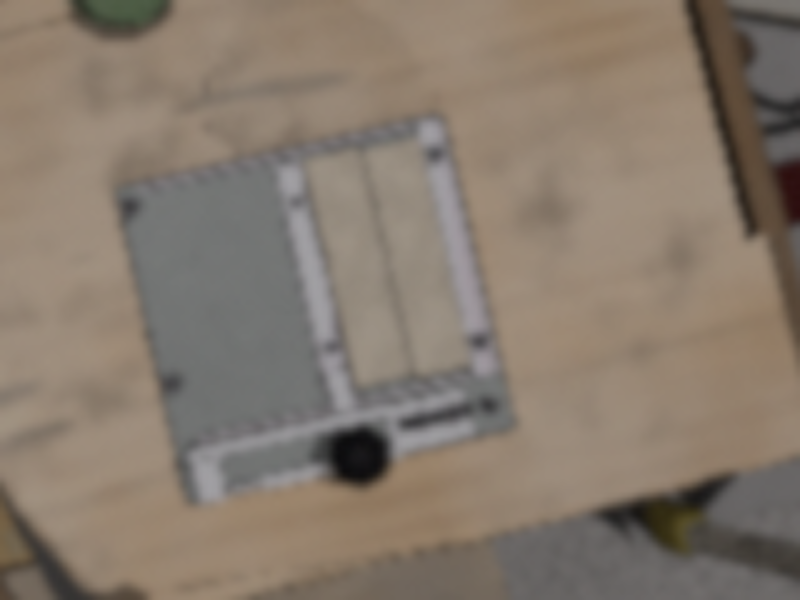

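View pics/s19.png

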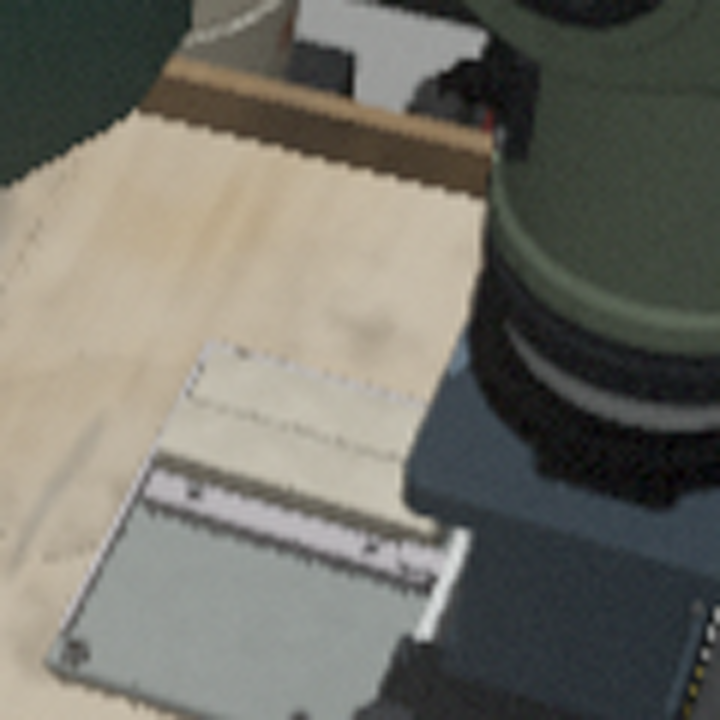

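Run:
```python
from h import *
T=lambda u,v:(230+u/5-.4,170+v/5-.4)
print("ball now/start",hold(plane("top",*T(358,455),77),TO),hold(plane("top",*T(377,443),77),TO))
for p in((304,160),(366,150),(412,376),(358,390),(420,140),(468,370)):print(hold(plane("top",*T(*p),31),TO))
```

```text
ball now/start [-0.2 73.9 77. ] [-8.8 70.9 77. ]
[ -8.1 -50.6  31. ]
[-35.2 -48.8  31. ]
[-32.3  50.4  31. ]
[-8.3 51.  31. ]
[-58.9 -47.7  31. ]
[-56.3  53.4  31. ]
```

```bash
python3 -c "
from workcell import env
print(env.job_done())"
```

```text
the job is handed in; nothing more can be done
None
```

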